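# Hang washed brushes on the drier and start it

## Task

Hang every washed make-up brush that stands in the clear rinse caddy by its loop on the revolving rack of the brush drier, each on a free hook of its own; turn the rack by the knob on top to bring free hooks round to the hood's open front, and leave the brushes that already hang there on their hooks. When all are hanging, start the drier: turn its timer dial clockwise from off to the fifth click. Leave everything else on the shelf where it is.

Things in the scene. Friction and masses are not known exactly. Their poses are not given: they have to be found in the camera images.
- drier: Brush drier, fixed: white housing 290 x 410 x 50 mm. Origin: rack axis at shelf height; x points away from its open front, z up; housing y -265 to 145 mm. Clear hood round the rack: wall 133-137 mm from the axis, flat roof 212-216 mm above the shelf; wall and roof are cut away only within 60 degrees of its -x direction, so hooks are loaded there. Timer dial on the deck at (-55, -210) mm.
- rack: Revolving steel rack; origin on its axis 50 mm above the shelf. Turns endlessly, stays put (friction 0.09 N m). Round white turning knob, 34 mm wide and high, middle 195 mm above this origin (above the roof). Six level hooks of 5 mm wire every 60 degrees from a 24 mm radius hub, 128 mm above this origin, straight to 105 mm from the axis, then tips bend up (top 11.5 mm above wire centre).
- caddy: Loose clear acrylic rinse caddy, 116 mm square, 50 mm high, 0.5 kg, open on top, with four square wells 52 mm wide side by side (floor and walls 4 mm). Origin: middle of its underside.
- dial (a joint): Timer dial angle in rad: 0 = off, grows clockwise seen from above, end stop at 4.71. Clicks into a detent every 0.524 rad (30 degrees) and settles into the nearest when let go; passing a click takes 0.05 N m.
- dial_grip (a point): On the dial's upright axis, 78 mm above the shelf. Grip bar 46 mm long, 12 mm wide, 59 to 85 mm above the shelf, on a 54 mm disc. Its x axis runs along the bar to the white line that points to the tick; the broad tick is off (then x is along the drier's x).
- hook0 (a point): Point on the centreline of one of the six hooks, 85 mm from the rack's axis, where a loop should hang: between the hook's upturned tip and a round black stop bead (16 mm wide, 58 mm from the axis) that keeps loops off the hub. Taken or free: see where brushes hang.
- hook1 (a point): Point on the centreline of one of the six hooks, 85 mm from the rack's axis, where a loop should hang: between the hook's upturned tip and a round black stop bead (16 mm wide, 58 mm from the axis) that keeps loops off the hub. Taken or free: see where brushes hang.
- hook2 (a point): Point on the centreline of one of the six hooks, 85 mm from the rack's axis, where a loop should hang: between the hook's upturned tip and a round black stop bead (16 mm wide, 58 mm from the axis) that keeps loops off the hub. Taken or free: see where brushes hang.
- hook3 (a point): Point on the centreline of one of the six hooks, 85 mm from the rack's axis, where a loop should hang: between the hook's upturned tip and a round black stop bead (16 mm wide, 58 mm from the axis) that keeps loops off the hub. Taken or free: see where brushes hang.
- hook4 (a point): Point on the centreline of one of the six hooks, 85 mm from the rack's axis, where a loop should hang: between the hook's upturned tip and a round black stop bead (16 mm wide, 58 mm from the axis) that keeps loops off the hub. Taken or free: see where brushes hang.
- hook5 (a point): Point on the centreline of one of the six hooks, 85 mm from the rack's axis, where a loop should hang: between the hook's upturned tip and a round black stop bead (16 mm wide, 58 mm from the axis) that keeps loops off the hub. Taken or free: see where brushes hang.
- b1: Washed brush standing loosely hair-down in a caddy well; may be absent. 45 g, 104 mm high: brown hair 38 mm wide, metal ferrule, black handle, rectangular loop 20 (y) x 7 (x) mm. Origin: middle of the hair end; z to the loop. Loop opening in the y-z plane 12 mm wide, 22 mm high, centre 88 mm above the origin, top bar 5 mm; hung, that centre is 8.5 mm below the hook's centreline.
- b2: Washed brush standing loosely hair-down in a caddy well; may be absent. 45 g, 98 mm high: brown hair 36 mm wide, metal ferrule, black handle, rectangular loop 20 (y) x 7 (x) mm. Origin: middle of the hair end; z to the loop. Loop opening in the y-z plane 12 mm wide, 22 mm high, centre 82 mm above the origin, top bar 5 mm; hung, that centre is 8.5 mm below the hook's centreline.
- b3: Washed brush standing loosely hair-down in a caddy well; may be absent. 45 g, 108 mm high: brown hair 36 mm wide, metal ferrule, black handle, rectangular loop 20 (y) x 7 (x) mm. Origin: middle of the hair end; z to the loop. Loop opening in the y-z plane 12 mm wide, 22 mm high, centre 92 mm above the origin, top bar 5 mm; hung, that centre is 8.5 mm below the hook's centreline.
- b4: Washed brush standing loosely hair-down in a caddy well; may be absent. 45 g, 102 mm high: brown hair 42 mm wide, metal ferrule, black handle, rectangular loop 20 (y) x 7 (x) mm. Origin: middle of the hair end; z to the loop. Loop opening in the y-z plane 12 mm wide, 22 mm high, centre 86 mm above the origin, top bar 5 mm; hung, that centre is 8.5 mm below the hook's centreline.
- p1: Brush already drying on a hook; may be absent. 45 g, 104 mm high: brown hair 38 mm wide, metal ferrule, black handle, rectangular loop 20 (y) x 7 (x) mm. Origin: middle of the hair end; z to the loop. Loop opening in the y-z plane 12 mm wide, 22 mm high, centre 88 mm above the origin, top bar 5 mm; hung, that centre is 8.5 mm below the hook's centreline.
- p2: Brush already drying on a hook; may be absent. 45 g, 98 mm high: brown hair 36 mm wide, metal ferrule, black handle, rectangular loop 20 (y) x 7 (x) mm. Origin: middle of the hair end; z to the loop. Loop opening in the y-z plane 12 mm wide, 22 mm high, centre 82 mm above the origin, top bar 5 mm; hung, that centre is 8.5 mm below the hook's centreline.
- p3: Brush already drying on a hook; may be absent. 45 g, 108 mm high: brown hair 36 mm wide, metal ferrule, black handle, rectangular loop 20 (y) x 7 (x) mm. Origin: middle of the hair end; z to the loop. Loop opening in the y-z plane 12 mm wide, 22 mm high, centre 92 mm above the origin, top bar 5 mm; hung, that centre is 8.5 mm below the hook's centreline.
- lens_case: Lavender contact-lens case with two screw-top wells, 34 x 72 x 18 mm, loose bystander; origin at its underside.
- clipper: Steel nail clipper, 60 mm long, loose bystander; origin at its underside.
- mirror: Teal plastic hand mirror lying flat, 210 mm long, loose bystander; origin at its underside.
- ring_bowl: Small white ceramic ring bowl, 84 mm diameter, 32 mm high, loose bystander; origin at its underside.
- cream_jar: Small amber cream jar, 45 mm high, loose bystander; origin at its underside.
- tonic: Green glass tonic bottle, 130 mm high, loose bystander; origin at its underside.
Mind the look-alikes: they are no part of the job. What is shaped like the b3 but blue or yellow is not meant.

How it is judged:
By the outcome, as a careful person would: the job done as asked, in the order asked, and still so for the second after the job is handed in, with the robot touching nothing.
Of b1, b2, b3, b4 only 2 to 3 are there at a start; the rules pass over those that are not, and their reading is None.
Of p1, p2, p3 only 1 to 3 are there at a start; the rules pass over those that are not, and their reading is None.
At some moment in a run one of caddy may be knocked a few centimetres aside while the robot is not near it.
It also fails if it takes over 210 s, if anything falls off the work surface, if the arm or the gripper's body presses on something with over 40 N, if the wrist force passes 120 N, or if a joint passes its speed limit or range.

## Robot

A 6-joint arm with a two-finger parallel gripper is mounted at the origin on the work surface. World frame = base frame: x ahead of the robot, y to its left, z up, the work surface at z = 0. Lengths are in mm, angles in rad, forces in N, time in s.
With the tool pointing down it reaches from about 200 to 875 mm from the base axis. Payload 3.4 kg.
Tool frame: the origin (TCP) lies at the very end of the fingers, on their centre line; the grasp point (between the pads) lies 19 mm behind it (pinch_z is the distance from the TCP to the grasp point, in mm); z points along the fingers, y is the line along which they close (so a half turn about z gives the same grasp; the last joint's range is limited). The gripper opens to 94 mm and grips with 3 to 60 N. Pads are 16 mm wide; open, the fingers measure 119 mm over their backs; the gripper's body (75 mm by 177 mm) begins 78 mm behind the grasp point.
Start: joints at [-1.346, 0.276, 1.505, -0, 1.361, -0.121], TCP at [194.897, -541, 205.493] pointing down, gripper open.
Joint ranges: [-2.89, 2.89], [-0.75, 2.08], [0.22, 2.7], [-1.18, 4.32], [0.11, 2.71], [-2.7, 2.7]. Speed limits (rad/s): [2.57, 2.57, 3.14, 3.14, 3.14, 3.14].

## Interface

Orientations are given as [roll, pitch, yaw] about the fixed x, y, z axes, in that order (R = Rz(yaw) Ry(pitch) Rx(roll)).
In Python, from workcell import * gives the robot as it stands.
- The arm moves only by the shell command python3 -m handwheel 'ROWS'. ROWS is JSON, a list of rows, each an object with "offset": the shift along the tool's x, y, z in mm, a list of three; "rotation": the turn, a rotation vector about the tool's x, y, z in rad, a list of three; "grip": the closure, from 0 (fully open) to 1 (shut). In form: [{"offset": [tx, ty, tz], "rotation": [ax, ay, az], "grip": grip}, ...]. A call has 1 to 8 rows; each row is the pose to reach, as a shift and turn from the pose commanded when the call began, along the tool's axes at that moment; what a row does not reach only later rows make up. A row lasts 1/10 s, in which the tool goes at most 50 mm and 8.59 degrees, less where a joint would pass 70% of its speed; a pose out of reach is approached as far as the arm can. A call with a gripper value outside its range is refused whole. The fingers move at their own pace and stop on an object; the grip force is fixed at half the most. Time passes only in rows, so rows that repeat a pose let the fingers close. It gives the time, the measured TCP pose, the force, the opening and the grip force at its end, in the units of the state.
- sense(): the state, without advancing time (a new reading comes with each control period).
- camera(name): name is "scene" or "side" or "wrist"; returns a dict with "pixels" (420x560x3 uint8, red, green, blue), "range_z" (420x560 float32, mm along the optical axis (not along the pixel's ray), 0 where there is no reading), "fx", "fy", "cx", "cy" (pixels), "extrinsics" (4x4, takes a point from world to camera coordinates). Camera axes: x right, y up, looking along -z (the intrinsics and any distortion apply to the point x, -y, -z); pixel columns grow to the right and rows downward; lengths in mm; the calibration is good to about 2 mm. The wrist camera is an equidistant fisheye: a pixel r from the principal point sees the ray r / f radians off the axis. A picture is of the moment at which its call begins.
- job_done(): hands the job in; it is judged then, once.
The state is a dict: "t": time; "qpos": joint angles; "joint_vel": joint speeds; "joint_efforts": joint torques, N m; "position": TCP position; "ee_rot": TCP orientation; "ft_force": force on the tool from outside, world axes, zero at the start; "wrist_torque": the same for the moment, N m; "finger_gap": finger opening in mm; "finger_force": force on a finger pad.
Only numpy, scipy, OpenCV 4.12 (cv2) and the standard library are available. Lean on these libraries where they do the work, as an engineer would, in place of code of your own. Each camera call takes 0.05 s, during which the arm holds its last target. There are 200 camera calls.

## Working session

There is one attempt and no reset: what is moved stays moved. The work goes in short steps, Python scripts to look and compute and a shell command to move; the robot and the scene stay as the last step left them, time stands still between calls to the robot, and variables do not carry over. Pictures are saved under pics/ and viewed, at most 18 in all, crops included, and the job is handed in when it is done.

```bash
ls; mkdir -p pics; cat > h.py <<'E'
import numpy as np,cv2
from workcell import *
def P(cam,u,v,z=None,d=None):
    """pixel -> world: by depth, or on plane z"""
    E=cam["extrinsics"];R=E[:3,:3];t=E[:3,3];o=-R.T@t
    ray=np.array([(u-cam["cx"])/cam["fx"],-(v-cam["cy"])/cam["fy"],-1.])
    w=R.T@ray
    if z is not None: return o+w*(z-o[2])/w[2]
    if d is None: d=cam["range_z"][int(round(v)),int(round(u))]
    return o+w*d
def cloud(cam):
    H,W=cam["range_z"].shape;u,v=np.meshgrid(np.arange(W),np.arange(H))
    E=cam["extrinsics"];R=E[:3,:3];t=E[:3,3]
    d=cam["range_z"]
    c=np.stack([(u-cam["cx"])/cam["fx"]*d,-(v-cam["cy"])/cam["fy"]*d,-d],-1)
    return (c-t)@R
def save(n,img,s=1):
    cv2.imwrite(f"pics/{n}.png",cv2.resize(img[...,::-1],None,fx=s,fy=s,interpolation=cv2.INTER_CUBIC))
E
python3 - <<'E'
from h import *
np.set_printoptions(precision=2,suppress=True)
import pickle
for n in("scene","side","wrist"):
    c=camera(n);save(n+"0",c["pixels"]);pickle.dump(c,open(n+"0.pkl","wb"))
    print(n,c["fx"],c["fy"],c["cx"],c["cy"],{k:v for k,v in c.items() if k not in("pixels","range_z")}["extrinsics"])
print(sense())
E
```

```text
pics
scene 403.58055374643976 403.58055374643976 279.5453124040598 209.0168004140818 [[    0.11     0.99    -0.01   -24.45]
 [   -0.59     0.07     0.8    191.99]
 [    0.8     -0.08     0.6  -1641.8 ]
 [    0.       0.       0.       1.  ]]
side 525.3461965750984 525.3461965750984 280.66254077040054 205.75994305544393 [[    0.96    -0.27     0.01  -475.65]
 [    0.19     0.71     0.68  -184.3 ]
 [   -0.19    -0.65     0.74 -1623.41]
 [    0.       0.       0.       1.  ]]
wrist 325.19226210127806 325.19226210127806 278.9340745794565 212.25881865563846 [[   0.34   -0.94   -0.   -573.92]
 [   0.91    0.33   -0.26   27.92]
 [   0.25    0.09    0.96 -392.75]
 [   0.      0.      0.      1.  ]]
{'t': 0.15, 'qpos': array([-1.35,  0.28,  1.51,  0.  ,  1.36, -0.12]), 'joint_vel': array([-0., -0., -0.,  0.,  0., -0.]), 'joint_efforts': array([  0.  , -40.49, -23.74,   0.07,   0.03,  -0.  ]), 'position': array([ 194.79, -540.57,  204.81]), 'ee_rot': array([-3.14, -0.  ,  0.35]), 'ft_force': array([ 0.83, -0.12,  0.18]), 'wrist_torque': array([-0.  , -0.03,  0.01]), 'finger_force': 0.0, 'finger_gap': 94.36163716086782}
```

View pics/scene0.png

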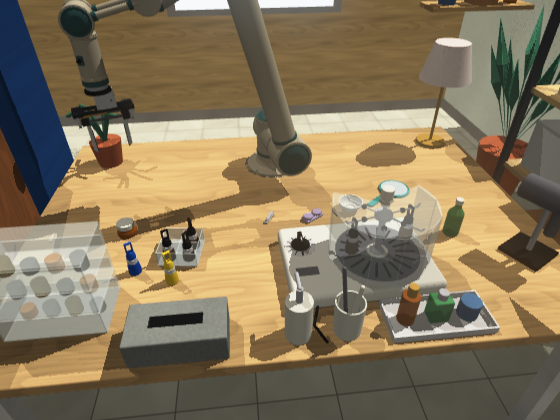

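View pics/side0.png

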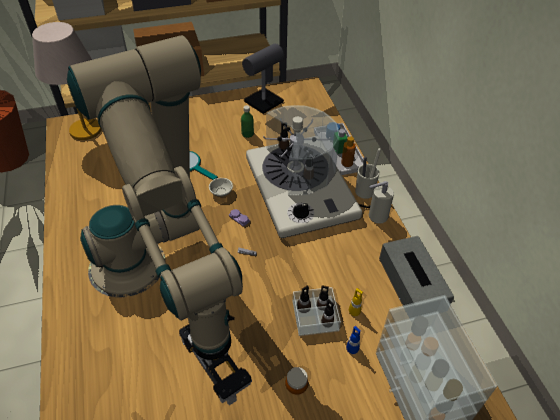

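The scene view shows the caddy at about (182,247) with three brushes and the drier at about (360,255). In the side view the caddy is at (316,310) and the rack at (295,150). I'll crop both views closer.

```bash
python3 - <<'E'
from h import *
import pickle
S=pickle.load(open("scene0.pkl","rb"));D=pickle.load(open("side0.pkl","rb"))
f=lambda im,u,v,w,h,s:cv2.resize(im["pixels"][v:v+h,u:u+w],None,fx=s,fy=s,interpolation=cv2.INTER_CUBIC)
a=np.vstack([np.hstack([f(S,145,205,80,75,5),f(D,280,270,80,75,5)])[:300],np.zeros((0,800,3),np.uint8)])
b=np.hstack([f(S,270,175,180,135,2.2222)[:300],f(D,240,95,133,100,3)[:300]])
a=cv2.resize(a,(800,300));b=cv2.resize(b,(800,300))
save("crop1",np.vstack([a,b]))
E
```

```text
(no output)
```

View pics/crop1.png

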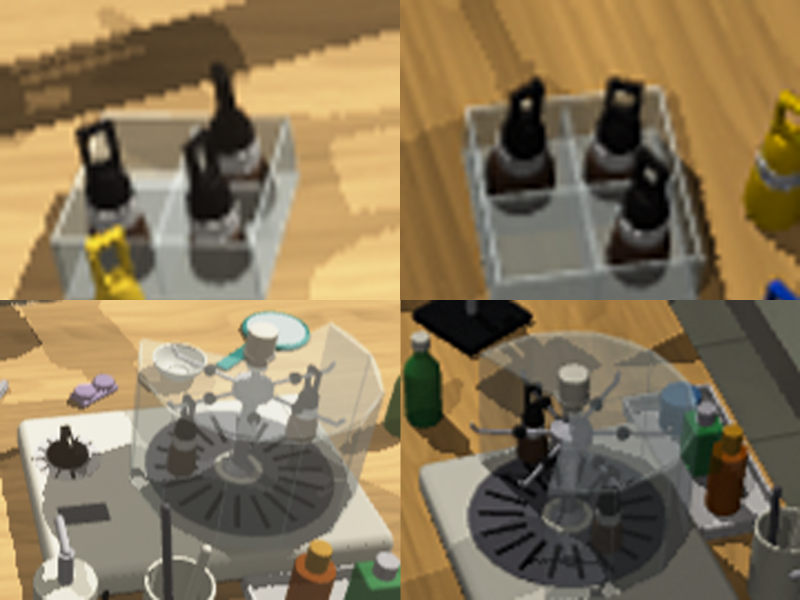

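The top row shows three brushes (black loops), with the front-right well in the side view empty. The bottom row shows two brushes on the rack, the hood's open sector facing the robot, and the dial on the deck. Next I'll measure.

```bash
python3 - <<'E'
from h import *
import pickle
np.set_printoptions(precision=1,suppress=True,linewidth=150)
for n in("scene","side"):
    c=pickle.load(open(n+"0.pkl","rb"));X=cloud(c);p=c["pixels"].astype(int)
    E=c["extrinsics"];print(n,"cam",-E[:3,:3].T@E[:3,3])
    V=c["range_z"]>0
    # deck: white at z~50
    m=V&(abs(X[...,2]-50)<5)&(p.min(-1)>120)&(X[...,0]>250)&(X[...,1]>-350)&(X[...,1]<400)
    k,lab,st,ce=cv2.connectedComponentsWithStats(m.astype(np.uint8));i=1+st[1:,4].argmax()
    q=X[lab==i];print("deck",len(q),q.min(0),q.max(0),np.median(q[:,2]))
    r=cv2.minAreaRect(q[:,:2].astype(np.float32));print(r,cv2.boxPoints(r).tolist())
    # knob
    m=V&(X[...,2]>222)&(X[...,2]<268)&(X[...,0]>300)&(X[...,0]<700)&(X[...,1]>-100)&(X[...,1]<350)&(p.max(-1)-p.min(-1)<60)
    k,lab,st,ce=cv2.connectedComponentsWithStats(m.astype(np.uint8))
    for i in range(1,k):
        if st[i,4]>8:q=X[lab==i];print("hi",st[i],q.min(0),q.max(0),np.median(q,0))
    # black things
    dk=V&(p.max(-1)<70)&(X[...,2]>60)&(X[...,2]<190)&(X[...,0]>250)&(X[...,0]<750)&(X[...,1]>-450)&(X[...,1]<350)
    k,lab,st,ce=cv2.connectedComponentsWithStats(dk.astype(np.uint8))
    for i in range(1,k):
        if st[i,4]>8:q=X[lab==i];print("dark",st[i],q.min(0),q.max(0),np.median(q,0))
E
```

```text
scene cam [1427.9 -124.9  823.7]
deck 2401 [484.3 -31.9  45. ] [761.3 123.5  55. ] 47.511181473405735
((621.90478515625, 40.341392517089844), (152.93130493164062, 280.00396728515625), 87.12847137451172) [[478.2479553222656, -29.01461410522461], [757.9002685546875, -43.041873931884766], [765.5616455078125, 109.69740295410156], [485.9093017578125, 123.72465515136719]]
hi [379 186  16  18 232] [602.9 215.8 224.2] [635.6 249.6 262.1] [626.8 229.2 248.9]
dark [182 218  13  29 158] [ 470.  -309.5   60.1] [ 547.8 -282.   106.2] [ 527.8 -296.9   73.1]
dark [161 229  10  18 103] [ 526.4 -367.8   61. ] [ 545.7 -346.3  112.4] [ 536.3 -355.6   75.9]
dark [297 232   7  16  66] [547.   15.3  60.4] [594.2  27.8  84.9] [584.1  19.3  77.4]
dark [349 234   7   4  16] [696.4 120.1 182.6] [708.  132.5 189.9] [702.6 125.4 186.8]
dark [342 241  46  40 841] [685.  112.4  71. ] [750.  211.7 171.4] [729.5 155.1 111. ]
dark [410 258   6   3  12] [743.9 264.8 128.7] [749.6 279.7 138.4] [747.3 269.6 135.1]
dark [404 265   8  11  29] [745.1 258.6  83.7] [749.8 275.3 118.1] [747.8 268.4  97. ]
side cam [  177.1 -
[... 632 characters left out ...]
.6 148.6 140.8] [740.1 174.1 189.2] [733.8 164.9 175.7]
dark [287 156  50  38 986] [547.3  88.4  60. ] [742.9 172.6 189.5] [635.6 105.8 122.9]
dark [292 164   9   6  17] [560.5 103.7 172.4] [587.6 112.4 189.5] [570.5 108.5 185.1]
dark [293 203  16  15 160] [542.1  -6.4  60. ] [593.6  33.   90.8] [566.7  19.   69.2]
dark [300 286   9  15  95] [ 467.2 -302.8   60.7] [ 491.4 -282.8  111.5] [ 478.5 -293.3   76.9]
dark [319 286   9  13  80] [ 521.1 -312.7   61. ] [ 542.7 -288.4  104.9] [ 531.6 -303.    73.7]
dark [324 299  10  18 116] [ 517.9 -368.8   60.5] [ 542.7 -346.6  117.1] [ 527.7 -360.1   81.7]
dark [353 329   3   6  12] [ 563.8 -449.4   79.1] [ 569.1 -440.8  101.4] [ 566.3 -443.    85.4]
```

```bash
cat >> h.py <<'E'
from scipy.spatial.transform import Rotation as Ro
np.set_printoptions(precision=2,suppress=True,linewidth=150)
def Rt(s=None): return Ro.from_euler("xyz",(s or sense())["ee_rot"])
def down(yaw): return Ro.from_euler("xyz",[np.pi,0,yaw])
def go(p,yaw):
    """offset & rotvec in tool axes to reach TCP p, tool down with yaw (half-turn free)"""
    s=sense();R=Rt(s);out=[]
    for y in(yaw,yaw+np.pi):
        rv=(R.inv()*down(y)).as_rotvec();out.append(rv)
    rv=min(out,key=lambda r:np.linalg.norm(r))
    print("off",R.inv().apply(np.array(p)-s["position"]).round(1),"rot",rv.round(3),"alt",max(out,key=lambda r:np.linalg.norm(r)).round(3),"q6",s["qpos"][5].round(2))
def WP(cam,u,v,z):
    """wrist fisheye pixel -> world on plane z"""
    E=cam["extrinsics"];R=E[:3,:3];t=E[:3,3];o=-R.T@t
    a,b=(u-cam["cx"])/cam["fx"],-(v-cam["cy"])/cam["fy"];r=np.hypot(a,b)+1e-9
    w=R.T@np.array([a/r*np.sin(r),b/r*np.sin(r),-np.cos(r)]);return o+w*(z-o[2])/w[2]
def proj(cam,X,fish=False):
    c=(cam["extrinsics"]@np.append(X,1))[:3];a=np.array([c[0],-c[1]]);
    if fish:
        h=np.hypot(*a)+1e-9;a=a/h*np.arctan2(h,-c[2])
    else:a=a/-c[2]
    return np.array([cam["cx"],cam["cy"]])+a*[cam["fx"],cam["fy"]]
E
python3 - <<'E'
from h import *
import pickle
c=pickle.load(open("wrist0.pkl","rb"));s=sense();E=c["extrinsics"];R=E[:3,:3];o=-R.T@E[:3,3]
T=Rt(s);print("cam in tool",T.inv().apply(o-s["position"]),"look",T.inv().apply(R.T@[0,0,-1]),"up",T.inv().apply(R.T@[0,1,0]))
go([440,-325,300],0)
E
```

```text
cam in tool [  76.68   -0.62 -180.94] look [-0.26  0.    0.96] up [0.96 0.   0.26]
off [ 303.8 -119.8  -95. ] rot [-0.    0.    0.35] alt [-0.  -0.  -2.8] q6 -0.12
```

```bash
python3 -m handwheel '[{"offset":[50,-10,-20],"rotation":[0,0,0.1],"grip":0},{"offset":[100,-20,-40],"rotation":[0,0,0.2],"grip":0},{"offset":[150,-30,-60],"rotation":[0,0,0.3],"grip":0},{"offset":[200,-42,-65],"rotation":[0,0,0.35],"grip":0},{"offset":[250,-52,-65],"rotation":[0,0,0.35],"grip":0},{"offset":[300,-63,-65],"rotation":[0,0,0.35],"grip":0},{"offset":[350,-74,-65],"rotation":[0,0,0.35],"grip":0},{"offset":[398,-85,-65],"rotation":[0,0,0.35],"grip":0}]'; python3 -m handwheel '[{"offset":[0,0,0],"rotation":[0,0,0],"grip":0},{"offset":[0,0,0],"rotation":[0,0,0],"grip":0},{"offset":[0,0,0],"rotation":[0,0,0],"grip":0},{"offset":[0,0,0],"rotation":[0,0,0],"grip":0}]'; python3 - <<'E'
from h import *
import pickle
c=camera("wrist");pickle.dump(c,open("wrist1.pkl","wb"));save("wrist1",c["pixels"]);print(sense()["position"])
E
```

```text
t: 0.95
position: [526.8, -334.4, 270.3]
ee_rot: [3.141, 0.0, -0.004]
ft_force: [0.2, -1.3, 0.2]
finger_gap: 93.8
finger_force: 0.0
t: 1.35
position: [524.1, -336.9, 270.5]
ee_rot: [3.141, 0.0, -0.006]
ft_force: [0.1, -0.0, -0.2]
finger_gap: 94.0
finger_force: 0.0
[ 524.1  -336.89  270.62]
```

View pics/wrist1.png

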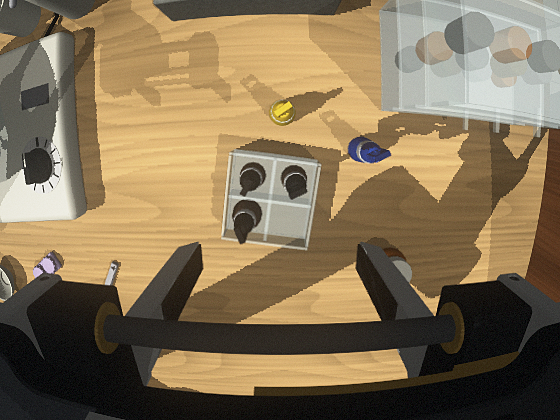

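The wrist view shows the caddy corners at about (232,150), (320,165), (307,250) and (222,237). The brushes are at (253,178), (294,180) and (246,215), and the dial is at (38,165). Next I'll get the loop position and yaw from the depth.

```bash
cat >> h.py <<'E'
def wcloud(c):
    H,W=c["range_z"].shape;u,v=np.meshgrid(np.arange(W),np.arange(H))
    a,b=(u-c["cx"])/c["fx"],-(v-c["cy"])/c["fy"];r=np.hypot(a,b)+1e-9;k=np.tan(r)/r
    d=c["range_z"];E=c["extrinsics"]
    return (np.stack([a*k*d,b*k*d,-d],-1)-E[:3,3])@E[:3,:3]
def brushes(c,X,box,zmin=80):
    """dark loop points above zmin in world box -> per cluster centre, principal yaw, top z"""
    p=c["pixels"].astype(int)
    m=(c["range_z"]>0)&(p.max(-1)<80)&(X[...,2]>zmin)&(X[...,2]<125)&(X[...,0]>box[0])&(X[...,0]<box[1])&(X[...,1]>box[2])&(X[...,1]<box[3])
    k,lab,st,ce=cv2.connectedComponentsWithStats(m.astype(np.uint8),connectivity=8)
    for i in range(1,k):
        if st[i,4]<8: continue
        q=X[lab==i];r=cv2.minAreaRect(q[:,:2].astype(np.float32))
        w,V=np.linalg.eigh(np.cov(q[:,:2].T));a=V[:,1]
        print(ce[i].round(0),st[i,4],"c",q.mean(0),"mid",(q.min(0)+q.max(0))/2,"top",np.percentile(q[:,2],98),"yaw",np.degrees(np.arctan2(a[1],a[0])).round(1),"sd",np.sqrt(w),"rect",np.round(r[1],1),round(r[2],1))
E
python3 - <<'E'
from h import *
import pickle
c=pickle.load(open("wrist1.pkl","rb"));X=wcloud(c)
for z in(80,92):brushes(c,X,[420,600,-400,-250],z)
print([WP(c,u,v,50)[:2] for u,v in((232,150),(320,165),(307,250),(222,237))])
print(X[30:35,300],X[220,285])
save("w1crop",c["pixels"][140:260,210:330],5)
S=pickle.load(open("side0.pkl","rb"));brushes(S,cloud(S),[420,600,-400,-250],85)
S=pickle.load(open("scene0.pkl","rb"));brushes(S,cloud(S),[420,600,-400,-250],85)
E
```

```text
[247. 185.] 131 c [ 535.89 -302.11  101.64] mid [ 534.53 -301.32   93.07] top 105.26346559595412 yaw 148.7 sd [1.97 6.18] rect [ 7.  19.7] 59.5
[296. 189.] 253 c [ 531.31 -355.51   99.55] mid [ 530.69 -355.82   97.79] top 114.86850656890117 yaw 116.2 sd [2.62 5.34] rect [11.7 19.8] 27.1
[240. 232.] 188 c [ 481.34 -291.91   99.07] mid [ 480.13 -291.5    94.64] top 108.889196455293 yaw -158.2 sd [2.05 6.09] rect [18.6  7.2] 19.9
[247. 186.] 118 c [ 535.15 -301.71  103.3 ] mid [ 534.53 -301.24   99.57] top 105.26472520346378 yaw 148.1 sd [1.96 5.94] rect [ 6.9 19.7] 59.5
[297. 192.] 141 c [ 530.38 -356.28  111.5 ] mid [ 530.2  -356.16  103.94] top 115.12330992086558 yaw 116.8 sd [2.07 5.97] rect [ 6.6 19.3] 27.0
[239. 233.] 131 c [ 481.53 -291.62  105.63] mid [ 480.05 -291.58  100.72] top 108.93729162053249 yaw -158.7 sd [2.11 5.91] rect [18.6  7.2] 19.9
[array([ 571.05, -278.84]), array([ 551.44, -388.04]), array([ 438.35, -373.56]), array([ 457.24, -260.93])]
[[ 736.14 -366.85    3.35]
 [ 735.39 -367.      0.84]
 [ 733.38 -366.87    2.51]
 [ 732.44 -366.98    0.6 ]
 [ 730.71 -366.91  
[... 192 characters left out ...]
0 c [ 533.64 -300.59   99.82] mid [ 534.24 -301.19   96.36] top 104.89551246838843 yaw 154.4 sd [2.06 6.45] rect [ 6.1 18.2] 57.8
[330. 304.] 49 c [ 529.34 -356.24  101.62] mid [ 530.29 -356.4   101.21] top 116.22648411371254 yaw 120.9 sd [2.34 6.75] rect [10.3 21.2] 36.3
[189. 222.] 26 c [ 485.04 -291.65   97.52] mid [ 481.46 -292.6    96.32] top 106.12702705588566 yaw -159.7 sd [2.29 7.57] rect [22.7  7.2] 18.4
[164. 233.] 29 c [ 532.65 -355.84  101.21] mid [ 533.82 -356.72   99.99] top 111.58258198451588 yaw 114.7 sd [1.92 7.44] rect [ 7.1 19.6] 22.7
[184. 234.] 31 c [ 538.31 -301.38   95.01] mid [ 537.48 -301.68   95.24] top 102.492392783606 yaw 149.0 sd [2.19 7.19] rect [ 6.9 22. ] 59.8
```

View pics/w1crop.png

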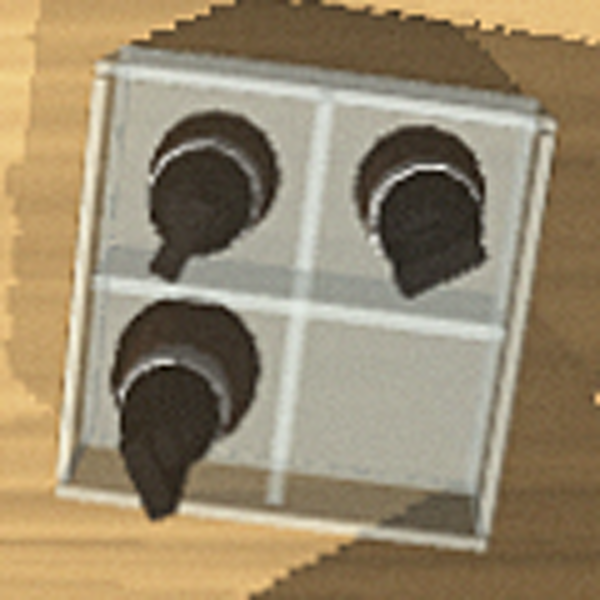

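Three loops are resolved: A (535,-301) at 149°, B (530,-356) at 117°, and C (480,-291) at 20°. Next I'll look down on the rack.

```bash
python3 -m handwheel '[{"offset":[0,-45,-20],"rotation":[0,0,0],"grip":0},{"offset":[0,-90,-40],"rotation":[0,0,0],"grip":0},{"offset":[0,-138,-60],"rotation":[0,0,0],"grip":0},{"offset":[0,-185,-80],"rotation":[0,0,0],"grip":0},{"offset":[0,-234,-80],"rotation":[0,0,0],"grip":0},{"offset":[0,-283,-80],"rotation":[0,0,0],"grip":0},{"offset":[0,-330,-80],"rotation":[0,0,0],"grip":0},{"offset":[0,-378,-80],"rotation":[0,0,0],"grip":0}]'; python3 -m handwheel '[{"offset":[0,-48,0],"rotation":[0,0,0],"grip":0},{"offset":[0,-96,0],"rotation":[0,0,0],"grip":0},{"offset":[0,-144,0],"rotation":[0,0,0],"grip":0},{"offset":[0,-190,0],"rotation":[0,0,0],"grip":0},{"offset":[0,-190,0],"rotation":[0,0,0],"grip":0},{"offset":[0,-190,0],"rotation":[0,0,0],"grip":0},{"offset":[0,-190,0],"rotation":[0,0,0],"grip":0},{"offset":[0,-190,0],"rotation":[0,0,0],"grip":0}]'; python3 - <<'E'
from h import *
import pickle
c=camera("wrist");pickle.dump(c,open("wrist2.pkl","wb"));save("wrist2",c["pixels"][:260],1.42);print(sense()["position"],sense()["ee_rot"])
E
```

```text
t: 2.2
position: [526.3, 42.9, 351.0]
ee_rot: [3.141, -0.001, -0.007]
ft_force: [0.4, 0.3, -0.5]
finger_gap: 93.7
finger_force: 0.0
t: 3.0
position: [528.0, 230.3, 350.7]
ee_rot: [3.141, -0.0, -0.007]
ft_force: [0.0, 0.3, -0.5]
finger_gap: 94.0
finger_force: 0.0
[528.01 230.38 350.74] [ 3.14 -0.   -0.01]
```

View pics/wrist2.png

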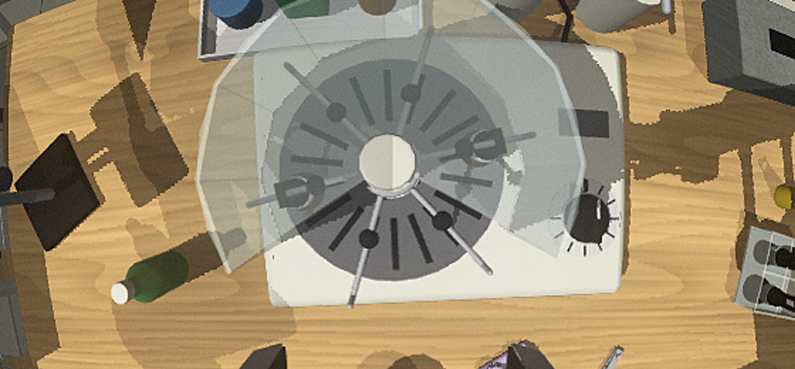

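Two brushes hang on opposite hooks, with tips at about (532,135) and (248,204). Four hooks are free, and the two at the front have tips at (351,304) and (491,272). The dial is at (588,215).

```bash
python3 - <<'E'
from h import *
import pickle
c=pickle.load(open("wrist2.pkl","rb"));W=lambda u,v,z:WP(c,u/1.42,v/1.42,z)[:2]
X=wcloud(c);m=(X[...,2]>250)&(X[...,2]<275)&(X[...,0]>580)&(X[...,0]<660)&(abs(X[...,1]-231)<40)
q=X[m];print("knob top",q.mean(0),cv2.minEnclosingCircle(q[:,:2].astype(np.float32)))
ax=q.mean(0)[:2]
b=[(337,112),(410,93),(368,238),(443,220),(316,186),(469,148)]
t=[(287,66),(430,30),(351,304),(491,272),(248,204),(532,135)]
B=np.array([W(*p,178) for p in b]);print("bead mean",B.mean(0))
ax=B.mean(0)
for p,tt in zip(B,t):
    d=p-ax;T=W(*tt,183)-ax;print(p,np.hypot(*d),np.degrees(np.arctan2(d[1],d[0])),"tip",np.hypot(*T),np.degrees(np.arctan2(T[1],T[0])))
F=[W(285,304,48),W(600,291,48)];d=F[0]-F[1];print("front edge",F,np.degrees(np.arctan2(d[1],d[0]))-90)
R=[W(625,60,50),W(622,270,50)];d=R[0]-R[1];print("right edge",R,np.degrees(np.arctan2(d[1],d[0])))
p=c["pixels"].astype(int);m=((c["range_z"]>0)&(p.max(-1)<70)&(X[...,2]>70)&(X[...,2]<100)&(abs(X[...,1]-20)<50)&(abs(X[...,0]-570)<50))
q=X[m];print("dial",len(q),cv2.minAreaRect(q[:,:2].astype(np.float32)),q.mean(0))
E
```

```text
knob top [614.53 235.28 263.54] ((614.66943359375, 235.3550567626953), 16.91080093383789)
bead mean [614.44 234.11]
[656.72 274.23] 58.28567443388158 43.49950193802721 tip 112.06824574002573 44.060940732484106
[670.57 218.95] 58.143712108032226 -15.111562242291527 tip 110.60012629587321 -16.02425633728574
[558.71 251.86] 58.49059799115468 162.33658330670602 tip 111.71102384743187 163.40088823829697
[572.42 194.08] 58.036214119475694 -136.39124754104392 tip 113.04482437078255 -136.43105535248532
[599.89 291.23] 58.943165758126 104.28689748606112 tip 113.87704264785852 103.18709427132663
[628.33 174.31] 61.39277644493026 -76.92504396884053 tip 111.34860609941272 -76.58012023922414
front edge [array([470.32, 353.81]), array([483.18,  -5.15])] 2.052252718134852
right edge [array([752.22, -28.47]), array([508.72, -30.87])] 0.5652928346899775
dial 298 ((567.6785278320312, 23.585615158081055), (44.61183547973633, 13.575859069824219), 1.2082933187484741) [566.07  26.19  82.96]
```

```bash
python3 -m handwheel '[{"offset":[0,48,0],"rotation":[0,0,0],"grip":0.3},{"offset":[0,96,0],"rotation":[0,0,0],"grip":0.58},{"offset":[0,144,0],"rotation":[0,0,0],"grip":0.58},{"offset":[0,192,0],"rotation":[0,0,0],"grip":0.58},{"offset":[0,240,0],"rotation":[0,0,0],"grip":0.58},{"offset":[0,288,0],"rotation":[0,0,0],"grip":0.58},{"offset":[0,336,0],"rotation":[0,0,0],"grip":0.58},{"offset":[0,384,0],"rotation":[0,0,0],"grip":0.58}]'; python3 -m handwheel '[{"offset":[0,48,20],"rotation":[0,0,0],"grip":0.58},{"offset":[0,96,40],"rotation":[0,0,0],"grip":0.58},{"offset":[0,144,60],"rotation":[0,0,0],"grip":0.58},{"offset":[0,180,80],"rotation":[0,0,0],"grip":0.58},{"offset":[0,180,80],"rotation":[0,0,0],"grip":0.58},{"offset":[0,180,80],"rotation":[0,0,0],"grip":0.58},{"offset":[0,180,80],"rotation":[0,0,0],"grip":0.58}]'; python3 - <<'E'
from h import *
c=camera("wrist");s=sense();print(s["position"],s["finger_gap"]);brushes(c,wcloud(c),[400,650,-450,-200],90)
go([535,-301.5,76],np.radians(59.5))
E
```

```text
t: 3.85
position: [525.1, -154.8, 350.9]
ee_rot: [3.141, -0.001, -0.006]
ft_force: [-0.3, 0.6, 0.3]
finger_gap: 39.4
finger_force: 0.0
t: 4.55
position: [525.3, -331.5, 271.5]
ee_rot: [3.141, -0.001, -0.005]
ft_force: [0.6, 0.1, 0.0]
finger_gap: 39.6
finger_force: 0.0
[ 525.55 -331.1   271.92] 39.21420966734253
[377. 157.] 19 c [ 569.07 -440.4   102.06] mid [ 568.97 -441.23  101.02] top 109.20155007252221 yaw 126.0 sd [0.69 1.84] rect [2.8 6.1] 52.5
[252. 187.] 119 c [ 535.17 -301.7   102.82] mid [ 534.51 -301.22   97.93] top 104.86766227477717 yaw 148.5 sd [1.97 6.1 ] rect [ 7.  20.1] 59.9
[302. 193.] 140 c [ 530.22 -356.01  111.26] mid [ 529.77 -355.8   103.04] top 114.89213604004124 yaw 116.3 sd [2.04 6.08] rect [ 6.5 19.7] 26.9
[244. 234.] 134 c [ 481.73 -291.76  104.92] mid [ 479.9  -291.71   99.75] top 109.07937712791774 yaw -158.4 sd [2.04 6.15] rect [19.   6.9] 19.3
off [  9.  -29.8 195.9] rot [ 0.   -0.   -1.04] alt [-0.  -0.   2.1] q6 0.9
```

```bash
python3 -m handwheel '[{"offset":[3,-10,20],"rotation":[0,0,-0.15],"grip":0.58},{"offset":[6,-20,40],"rotation":[0,0,-0.3],"grip":0.58},{"offset":[9,-30,60],"rotation":[0,0,-0.44],"grip":0.58},{"offset":[9,-30,80],"rotation":[0,0,-0.59],"grip":0.58},{"offset":[9,-30,100],"rotation":[0,0,-0.74],"grip":0.58},{"offset":[9,-30,120],"rotation":[0,0,-0.89],"grip":0.58},{"offset":[9,-30,130],"rotation":[0,0,-1.04],"grip":0.58},{"offset":[9,-30,130],"rotation":[0,0,-1.04],"grip":0.58}]'; python3 -m handwheel '[{"offset":[0,0,0],"rotation":[0,0,0],"grip":0.58},{"offset":[0,0,0],"rotation":[0,0,0],"grip":0.58}]';python3 - <<'E'
from h import *
s=sense();print(s["position"],s["finger_gap"])
go([535,-301.5,76],np.radians(59.5))
E
```

```text
t: 5.4
position: [534.2, -300.0, 140.2]
ee_rot: [-3.14, -0.0, 1.037]
ft_force: [-0.4, -0.9, 0.3]
finger_gap: 39.5
finger_force: 0.0
t: 5.6
position: [535.4, -301.8, 142.1]
ee_rot: [3.139, 0.0, 1.035]
ft_force: [-0.0, 0.5, 0.2]
finger_gap: 39.5
finger_force: 0.0
[ 535.43 -301.8   142.12] 39.50509031755055
off [ 0.1 -0.7 66.1] rot [ 0.  0. -0.] alt [ 0.   -0.01  3.14] q6 -0.09
```

```bash
python3 -m handwheel '[{"offset":[0,-0.5,30],"rotation":[0,0,0],"grip":0.58},{"offset":[0,-0.5,60],"rotation":[0,0,0],"grip":0.58},{"offset":[0,-0.5,66],"rotation":[0,0,0],"grip":0.58},{"offset":[0,-0.5,66],"rotation":[0,0,0],"grip":0.58},{"offset":[0,-0.5,66],"rotation":[0,0,0],"grip":0.9},{"offset":[0,-0.5,66],"rotation":[0,0,0],"grip":0.9},{"offset":[0,-0.5,66],"rotation":[0,0,0],"grip":0.9},{"offset":[0,-0.5,66],"rotation":[0,0,0],"grip":0.9}]'; python3 -m handwheel '[{"offset":[0,0,-15],"rotation":[0,0,0],"grip":0.9},{"offset":[0,0,-45],"rotation":[0,0,0],"grip":0.9},{"offset":[0,0,-80],"rotation":[0,0,0],"grip":0.9},{"offset":[0,0,-120],"rotation":[0,0,0],"grip":0.9},{"offset":[0,0,-160],"rotation":[0,0,0],"grip":0.9},{"offset":[0,0,-180],"rotation":[0,0,0],"grip":0.9},{"offset":[0,0,-180],"rotation":[0,0,0],"grip":0.9}]';python3 - <<'E'
from h import *
s=sense();c=camera("wrist");save("g1",c["pixels"][180:420],1.2)
a=np.radians(163.5);print(np.array([614.5,235])+135*np.array([np.cos(a),np.sin(a)]))
E
```

```text
t: 6.4
position: [534.8, -302.2, 75.8]
ee_rot: [3.139, 0.0, 1.036]
ft_force: [0.5, 0.1, 4.0]
finger_gap: 19.5
finger_force: 30.0
t: 7.1
position: [535.6, -302.7, 258.5]
ee_rot: [3.134, 0.001, 1.036]
ft_force: [0.3, 0.0, -1.3]
finger_gap: 19.9
finger_force: 30.0
[485.06 273.34]
```

View pics/g1.png

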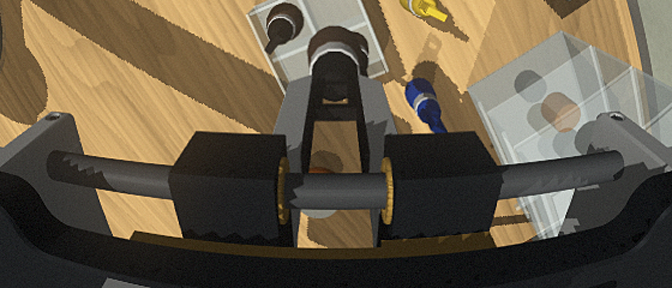

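The brush is held squarely, with its open loop between the fingers. I'll move it to the rack front.

```bash
python3 -m handwheel '[{"offset":[15,-20,0],"rotation":[0,0,0.05],"grip":0.9},{"offset":[40,-45,0],"rotation":[0,0,0.15],"grip":0.9},{"offset":[70,-70,0],"rotation":[0,0,0.25],"grip":0.9},{"offset":[105,-92,0],"rotation":[0,0,0.35],"grip":0.9},{"offset":[140,-114,0],"rotation":[0,0,0.45],"grip":0.9},{"offset":[175,-136,0],"rotation":[0,0,0.55],"grip":0.9},{"offset":[210,-158,0],"rotation":[0,0,0.65],"grip":0.9},{"offset":[235,-175,0],"rotation":[0,0,0.75],"grip":0.9}]'; python3 -m handwheel '[{"offset":[0,0,0],"rotation":[0,0,0],"grip":0.9}]';python3 - <<'E'
from h import *
s=sense();print(s["position"]);go([485,273.3,240],-.288)
E
```

```text
t: 7.95
position: [501.6, -7.6, 252.1]
ee_rot: [-3.139, 0.004, 0.283]
ft_force: [0.7, 0.4, -0.3]
finger_gap: 19.8
finger_force: 30.0
t: 8.05
position: [501.4, -6.6, 252.3]
ee_rot: [-3.138, 0.003, 0.289]
ft_force: [-0.5, -0.5, 0.3]
finger_gap: 19.7
finger_force: 30.0
[501.39  -6.58 252.33]
off [  64.2 -272.9   13.1] rot [-0.    0.    0.58] alt [-0.01 -0.   -2.56] q6 1.13
```

```bash
python3 -m handwheel '[{"offset":[5,-25,0],"rotation":[0,0,0.05],"grip":0.9},{"offset":[15,-65,0],"rotation":[0,0,0.15],"grip":0.9},{"offset":[25,-110,0],"rotation":[0,0,0.25],"grip":0.9},{"offset":[35,-155,0],"rotation":[0,0,0.35],"grip":0.9},{"offset":[45,-200,5],"rotation":[0,0,0.45],"grip":0.9},{"offset":[55,-240,10],"rotation":[0,0,0.55],"grip":0.9},{"offset":[64,-265,13],"rotation":[0,0,0.58],"grip":0.9},{"offset":[64,-273,13],"rotation":[0,0,0.58],"grip":0.9}]'; python3 -m handwheel '[{"offset":[0,0,0],"rotation":[0,0,0],"grip":0.9},{"offset":[0,0,0],"rotation":[0,0,0],"grip":0.9},{"offset":[0,0,0],"rotation":[0,0,0],"grip":0.9}]';python3 - <<'E'
from h import *
s=sense();print(s["position"]);go([485,273.3,172.5],-.288)
E
```

```text
t: 8.85
position: [487.2, 270.9, 238.8]
ee_rot: [3.139, 0.003, -0.291]
ft_force: [0.6, -0.5, -1.0]
finger_gap: 19.7
finger_force: 30.0
t: 9.15
position: [488.1, 268.1, 241.5]
ee_rot: [3.141, -0.0, -0.296]
ft_force: [-0.4, -0.0, -0.0]
finger_gap: 19.7
finger_force: 30.0
[488.05 268.06 241.47]
off [-4.5 -4.2 69. ] rot [ 0.   -0.   -0.01] alt [-0.   -0.    3.13] q6 2.24
```

```bash
python3 -m handwheel '[{"offset":[-4.5,-4,20],"rotation":[0,0,0],"grip":0.9},{"offset":[-4.5,-4,45],"rotation":[0,0,0],"grip":0.9},{"offset":[-4.5,-4,65],"rotation":[0,0,0],"grip":0.9},{"offset":[-4.5,-4,69],"rotation":[0,0,0],"grip":0.9},{"offset":[-4.5,-4,69],"rotation":[0,0,0],"grip":0.9},{"offset":[-4.5,-4,69],"rotation":[0,0,0],"grip":0.9},{"offset":[-4.5,-4,69],"rotation":[0,0,0],"grip":0.9}]';python3 - <<'E'
from h import *
import pickle
s=sense();print(s["position"],s["ee_rot"])
w=camera("wrist");S=camera("scene");D=camera("side")
pickle.dump((w,S,D),open("ins1.pkl","wb"))
f=lambda im,u,v,ww,h,W,H:cv2.resize(im["pixels"][v:v+h,u:u+ww],(W,H),interpolation=cv2.INTER_CUBIC)
save("ins1",np.vstack([f(w,150,40,280,210,800,600)[:, :][::2,::1][:300],np.hstack([f(S,320,170,100,75,400,300),f(D,230,90,100,75,400,300)])]))
q=np.array([614.5,235]);a=np.radians(163.5);u=np.array([np.cos(a),np.sin(a)])
print([proj(w,np.append(q+r*u,z),True) for r,z in((58,178),(105,187))],[proj(D,np.append(q+r*u,z)) for r,z in((58,178),(105,187))])
go(np.append(q+85*u,172.5),-.288)
E
```

```text
t: 9.85
position: [485.6, 274.9, 173.8]
ee_rot: [-3.14, -0.002, -0.295]
ft_force: [0.0, -0.2, -1.5]
finger_gap: 19.5
finger_force: 30.0
[485.59 274.95 173.79] [-3.14 -0.   -0.29]
[array([281.75, 124.43]), array([282.32, 213.18])] [array([279.27, 139.38]), array([265.25, 137.07])]
off [50.5  1.3  0.8] rot [-0.   -0.   -0.01] alt [-0.    0.    3.13] q6 2.26
```

View pics/ins1.png

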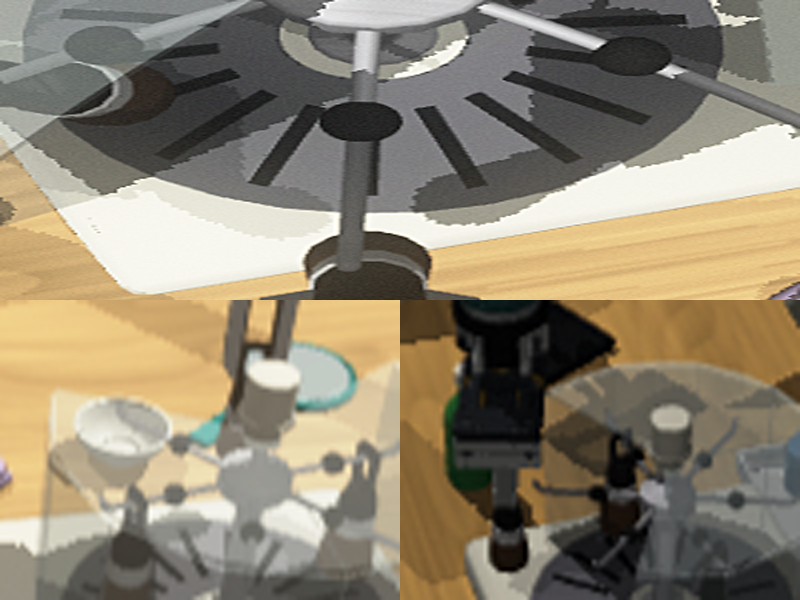

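The hook appears a few pixels to the left of the prediction: bead at u≈276, predicted 282. I'll look closely at how the loop lines up with the hook.

```bash
python3 - <<'E'
from h import *
import pickle
w,S,D=pickle.load(open("ins1.pkl","rb"));save("ins1b",w["pixels"][110:310,220:340],3)
s=sense();T=Rt(s)
for z in (-26,-21,0): print(proj(w,s["position"]+T.apply([0,0,z]),True))
X=wcloud(w)
# loop top bar / bead points
for v in(110,124,140,160,180,200,215): 
    r=X[v,255:300];p=w["pixels"][v,255:300].astype(int);m=abs(r[:,2]-180)<9
    if m.any(): print(v,np.where(m)[0].min()+255,np.where(m)[0].max()+255,r[m].mean(0))
E
```

```text
[279.66 274.72]
[279.64 270.68]
[279.57 255.76]
110 273 280 [567.04 251.91 181.81]
124 262 290 [559.94 254.3  185.94]
140 271 279 [551.96 257.33 181.49]
160 271 278 [541.78 260.71 181.63]
180 269 277 [531.72 264.63 182.21]
200 268 276 [521.25 268.42 181.89]
215 267 276 [514.12 270.84 185.39]
```

View pics/ins1b.png

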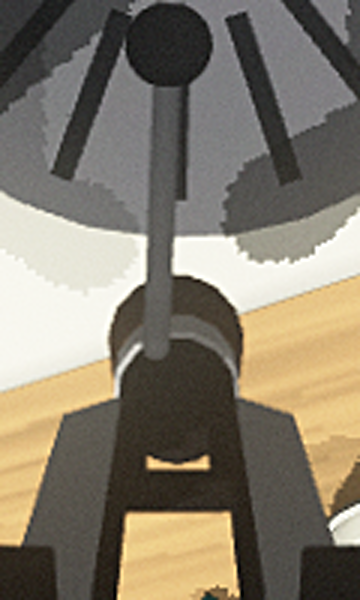

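```bash
python3 - <<'E'
from h import *
go([487.5,280.4,172.4],-.346)
E
```

```text
off [ 0.7 -5.8  0.8] rot [-0.   -0.    0.05] alt [ 0.   -0.   -3.09] q6 2.26
```

```bash
python3 -m handwheel '[{"offset":[0,-6,1],"rotation":[0,0,0.05],"grip":0.9},{"offset":[0,-6,1],"rotation":[0,0,0.05],"grip":0.9},{"offset":[0,-6,1],"rotation":[0,0,0.05],"grip":0.9},{"offset":[0,-6,1],"rotation":[0,0,0.05],"grip":0.9},{"offset":[0,-6,1],"rotation":[0,0,0.05],"grip":0.9}]'; cat >> h.py <<'E'
def hookline(w,us=(240,320),vs=range(135,212,8)):
    """wire in the wrist view: fit in tool frame; lateral offset at TCP, angle, wire top height"""
    s=sense();T=Rt(s);X=wcloud(w);pts=[]
    for v in vs:
        r=X[v,us[0]:us[1]];t=T.inv().apply(r-s["position"]);m=(abs(r[:,2]-181)<5)&(t[:,0]>15)&(t[:,0]<90)&(abs(t[:,1])<25)
        if 3<m.sum()<14: pts.append(t[m].mean(0)); 
    pts=np.array(pts);k=np.polyfit(pts[:,0],pts[:,1],1)
    print("n",len(pts),"lateral at tcp",k[1].round(2),"at x=25",np.polyval(k,25).round(2),"angle",np.arctan(k[0]).round(3),"wire top z",(s["position"][2]-pts[:,2].mean()).round(1),"tcp",s["position"],s["ee_rot"])
E
python3 - <<'E'
from h import *
hookline(camera("wrist"))
go([534.5,263.5,172.4],-.346)
E
```

```text
t: 10.5
position: [486.3, 280.5, 171.5]
ee_rot: [3.141, -0.0, -0.344]
ft_force: [-0.7, -0.6, -1.1]
finger_gap: 19.6
finger_force: 30.0
n 9 lateral at tcp -0.05 at x=25 -0.2 angle -0.006 wire top z 181.8 tcp [486.34 280.49 171.45] [ 3.14 -0.   -0.34]
off [51.1 -0.2 -1. ] rot [ 0. -0.  0.] alt [ 0.    0.   -3.14] q6 2.31
```

```bash
python3 -m handwheel '[{"offset":[10,0,-0.5],"rotation":[0,0,0],"grip":0.9},{"offset":[20,0,-0.5],"rotation":[0,0,0],"grip":0.9},{"offset":[30,0,-0.5],"rotation":[0,0,0],"grip":0.9},{"offset":[40,0,-0.5],"rotation":[0,0,0],"grip":0.9},{"offset":[50,-0.2,-0.5],"rotation":[0,0,0],"grip":0.9},{"offset":[50,-0.2,-0.5],"rotation":[0,0,0],"grip":0.9},{"offset":[50,-0.2,-0.5],"rotation":[0,0,0],"grip":0.9}]'; python3 - <<'E'
from h import *
w=camera("wrist");hookline(w,vs=range(150,260,6));S=camera("side");
f=lambda im,u,v,ww,h,W,H:cv2.resize(im["pixels"][v:v+h,u:u+ww],(W,H),interpolation=cv2.INTER_CUBIC)
save("in1",np.hstack([f(w,220,110,120,180,400,600),f(S,240,105,60,90,400,600)]))
E
```

```text
t: 11.25
position: [533.6, 263.7, 171.7]
ee_rot: [3.141, 0.001, -0.345]
ft_force: [-0.5, -0.0, -0.7]
finger_gap: 19.6
finger_force: 30.0
n 12 lateral at tcp -0.7 at x=25 -0.6 angle 0.004 wire top z 182.4 tcp [533.24 263.89 171.74] [ 3.14  0.   -0.34]
```

View pics/in1.png

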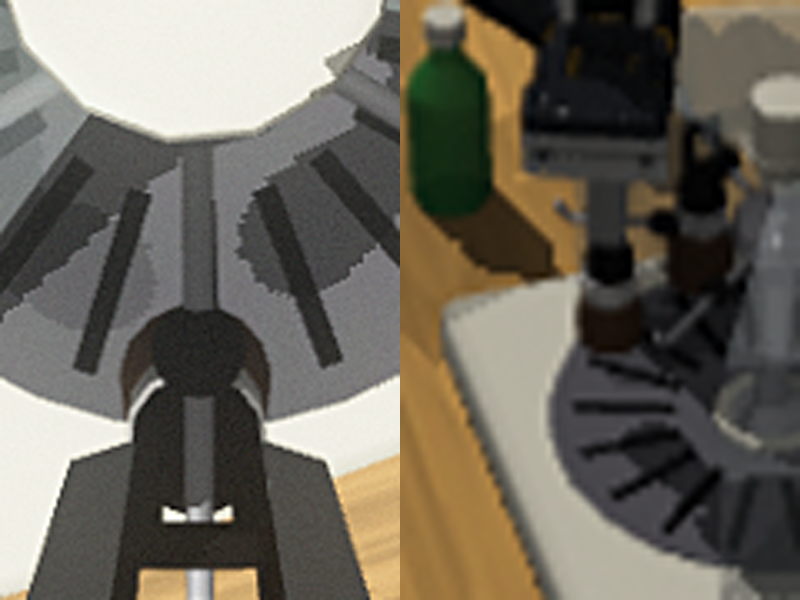

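The wire runs through the loop opening. I'll lower the brush and release it.

```bash
python3 -m handwheel '[{"offset":[0,0,4],"rotation":[0,0,0],"grip":0.9},{"offset":[0,0,8],"rotation":[0,0,0],"grip":0.9},{"offset":[0,0,11.5],"rotation":[0,0,0],"grip":0.9},{"offset":[0,0,11.5],"rotation":[0,0,0],"grip":0.9},{"offset":[0,0,11.5],"rotation":[0,0,0],"grip":0.9},{"offset":[0,0,11.5],"rotation":[0,0,0],"grip":0.75},{"offset":[0,0,11.5],"rotation":[0,0,0],"grip":0.6},{"offset":[0,0,11.5],"rotation":[0,0,0],"grip":0.6}]';python3 -m handwheel '[{"offset":[0,0,0],"rotation":[0,0,0],"grip":0.58},{"offset":[0,0,-10],"rotation":[0,0,0],"grip":0.58},{"offset":[0,0,-25],"rotation":[0,0,0],"grip":0.58},{"offset":[0,0,-55],"rotation":[0,0,0],"grip":0.58},{"offset":[0,0,-95],"rotation":[0,0,0],"grip":0.58},{"offset":[0,0,-135],"rotation":[0,0,0],"grip":0.58},{"offset":[0,0,-150],"rotation":[0,0,0],"grip":0.58},{"offset":[0,0,-150],"rotation":[0,0,0],"grip":0.58}]'; python3 - <<'E'
from h import *
w=camera("wrist");S=camera("side")
f=lambda im,u,v,ww,h,W,H:cv2.resize(im["pixels"][v:v+h,u:u+ww],(W,H),interpolation=cv2.INTER_CUBIC)
save("rel1",np.hstack([f(w,140,0,280,270,560,540),f(S,240,105,60,135,240,540)]))
go([614.5,234.9,320],-.346)
go([614.5,234.9,320],.7)
E
```

```text
t: 12.15
position: [533.7, 264.0, 160.7]
ee_rot: [-3.141, -0.0, -0.344]
ft_force: [-0.3, 0.1, -0.0]
finger_gap: 35.7
finger_force: 0.0
t: 12.95
position: [534.9, 264.5, 314.4]
ee_rot: [-3.137, -0.006, -0.344]
ft_force: [-0.4, -0.8, 0.1]
finger_gap: 39.3
finger_force: 0.0
off [86.3 -0.2 -9.7] rot [0. 0. 0.] alt [-0.    0.   -3.14] q6 2.26
off [86.3 -0.2 -9.7] rot [ 0.    0.   -1.04] alt [ 0.  -0.   2.1] q6 2.26
```

View pics/rel1.png

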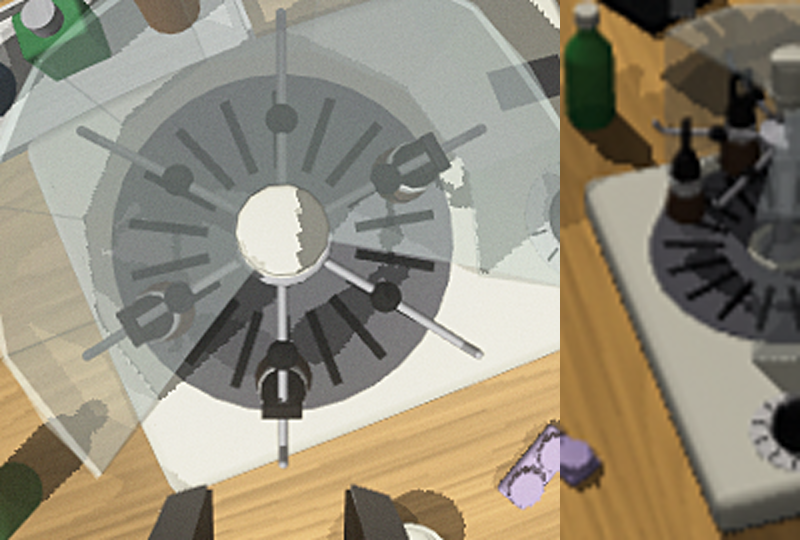

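Brush A hangs on the front hook (loop at (281,395)) and the hands are clear. The next free hook has its tip at (478,353). I'll turn the rack by its knob.

```bash
python3 -m handwheel '[{"offset":[20,0,-10],"rotation":[0,0,-0.14],"grip":0.36},{"offset":[50,0,-10],"rotation":[0,0,-0.28],"grip":0.36},{"offset":[80,0,-10],"rotation":[0,0,-0.42],"grip":0.36},{"offset":[86,0,-10],"rotation":[0,0,-0.55],"grip":0.36},{"offset":[86,0,-10],"rotation":[0,0,-0.55],"grip":0.36},{"offset":[86,0,-10],"rotation":[0,0,-0.55],"grip":0.36},{"offset":[86,0,-10],"rotation":[0,0,-0.55],"grip":0.36}]'; python3 - <<'E'
from h import *
w=camera("wrist");X=wcloud(w);m=(X[...,2]>250)&(X[...,2]<275)&(abs(X[...,0]-615)<40)&(abs(X[...,1]-235)<40)
q=X[m];print(len(q),q.mean(0),cv2.minEnclosingCircle(q[:,:2].astype(np.float32)))
go([614.5,235,230],.2)
E
```

```text
t: 13.75
position: [613.5, 235.2, 319.9]
ee_rot: [-3.142, 0.002, 0.205]
ft_force: [-0.4, 0.6, -0.7]
finger_gap: 60.2
finger_force: 0.0
1520 [616.3  235.98 262.97] ((614.3060913085938, 235.64634704589844), 17.05175018310547)
off [ 1.   0.5 90.3] rot [-0.    0.    0.01] alt [-0.   -0.   -3.14] q6 1.63
```

```bash
python3 -m handwheel '[{"offset":[1,0.5,40],"rotation":[0,0,0],"grip":0.36},{"offset":[1,0.5,75],"rotation":[0,0,0],"grip":0.36},{"offset":[1,0.5,90],"rotation":[0,0,0],"grip":0.36},{"offset":[1,0.5,90],"rotation":[0,0,0],"grip":0.36},{"offset":[1,0.5,90],"rotation":[0,0,0],"grip":0.8},{"offset":[1,0.5,90],"rotation":[0,0,0],"grip":0.8},{"offset":[1,0.5,90],"rotation":[0,0,0],"grip":0.8},{"offset":[1,0.5,90],"rotation":[0,0,0],"grip":0.8}]'; python3 -m handwheel '[{"offset":[0,0,0],"rotation":[0,0,0.02],"grip":0.8},{"offset":[0,0,0],"rotation":[0,0,0.06],"grip":0.8},{"offset":[0,0,0],"rotation":[0,0,0.11],"grip":0.8},{"offset":[0,0,0],"rotation":[0,0,0.16],"grip":0.8},{"offset":[0,0,0],"rotation":[0,0,0.21],"grip":0.8},{"offset":[0,0,0],"rotation":[0,0,0.26],"grip":0.8},{"offset":[0,0,0],"rotation":[0,0,0.31],"grip":0.8},{"offset":[0,0,0],"rotation":[0,0,0.36],"grip":0.8}]';  python3 -m handwheel '[{"offset":[0,0,0],"rotation":[0,0,0.05],"grip":0.8},{"offset":[0,0,0],"rotation":[0,0,0.1],"grip":0.8},{"offset":[0,0,0],"rotation":[0,0,0.15],"grip":0.8},{"offset":[0,0,0],"rotation":[0,0,0.2],"grip":0.8},{"offset":[0,0,0],"rotation":[0,0,0.25],"grip":0.8},{"offset":[0,0,0],"rotation":[0,0,0.28],"grip":0.8},{"offset":[0,0,0],"rotation":[0,0,0.3],"grip":0.8},{"offset":[0,0,0],"rotation":[0,0,0.3],"grip":0.8}]'
```

```text
t: 14.6
position: [616.0, 235.1, 231.8]
ee_rot: [-3.141, -0.002, 0.206]
ft_force: [0.0, 0.4, 1.8]
finger_gap: 33.6
finger_force: 30.0
t: 15.4
position: [616.1, 234.6, 231.8]
ee_rot: [-3.141, -0.002, -0.157]
ft_force: [-1.5, -0.4, 4.2]
finger_gap: 33.2
finger_force: 30.0
t: 16.2
position: [615.9, 234.3, 231.8]
ee_rot: [-3.141, -0.002, -0.455]
ft_force: [-0.3, 0.1, 6.1]
finger_gap: 33.6
finger_force: 30.0
```

```bash
python3 -m handwheel '[{"offset":[0,0,0],"rotation":[0,0,0],"grip":0.5},{"offset":[0,0,0],"rotation":[0,0,0],"grip":0.36},{"offset":[0,0,0],"rotation":[0,0,0],"grip":0.36},{"offset":[0,0,-30],"rotation":[0,0,0],"grip":0.36},{"offset":[0,0,-70],"rotation":[0,0,0],"grip":0.36},{"offset":[0,0,-110],"rotation":[0,0,0],"grip":0.36},{"offset":[0,0,-120],"rotation":[0,0,0],"grip":0.36}]'; python3 - <<'E'
from h import *
w=camera("wrist");save("rot1",w["pixels"][:260],1.0);import pickle;pickle.dump(w,open("rot1.pkl","wb"))
go([525,-331,272],0)
E
```

```text
t: 16.9
position: [617.1, 235.1, 355.3]
ee_rot: [-3.136, -0.006, -0.454]
ft_force: [0.5, -0.7, -0.3]
finger_gap: 60.1
finger_force: 0.0
off [165.3 549.4  80.9] rot [-0.   -0.01 -0.45] alt [-0.01  0.01  2.69] q6 2.28
```

```bash
python3 -m handwheel '[{"offset":[10,40,0],"rotation":[0,0,-0.1],"grip":0.36},{"offset":[22,85,0],"rotation":[0,0,-0.2],"grip":0.58},{"offset":[36,130,0],"rotation":[0,0,-0.3],"grip":0.58},{"offset":[50,175,0],"rotation":[0,0,-0.4],"grip":0.58},{"offset":[65,220,0],"rotation":[0,0,-0.45],"grip":0.58},{"offset":[80,265,0],"rotation":[0,0,-0.45],"grip":0.58},{"offset":[95,310,0],"rotation":[0,0,-0.45],"grip":0.58},{"offset":[108,355,0],"rotation":[0,0,-0.45],"grip":0.58}]'; python3 - <<'E'
from h import *
go([525,-331,272],0)
E
```

```text
t: 17.75
position: [555.7, -133.4, 348.2]
ee_rot: [-3.14, 0.003, -0.004]
ft_force: [-0.0, -0.3, 0.6]
finger_gap: 39.4
finger_force: 0.0
off [-29.6 197.9  76. ] rot [-0.  0. -0.] alt [0.01 0.   3.14] q6 1.22
```

```bash
python3 -m handwheel '[{"offset":[-7,48,18],"rotation":[0,0,0],"grip":0.58},{"offset":[-15,96,38],"rotation":[0,0,0],"grip":0.58},{"offset":[-22,144,57],"rotation":[0,0,0],"grip":0.58},{"offset":[-30,190,76],"rotation":[0,0,0],"grip":0.58},{"offset":[-30,198,76],"rotation":[0,0,0],"grip":0.58},{"offset":[-30,198,76],"rotation":[0,0,0],"grip":0.58},{"offset":[-30,198,76],"rotation":[0,0,0],"grip":0.58},{"offset":[-30,198,76],"rotation":[0,0,0],"grip":0.58}]'; python3 - <<'E'
from h import *
c=camera("wrist");brushes(c,wcloud(c),[380,650,-450,-200],90)
go([530,-356,86],np.radians(27))
E
```

```text
t: 18.55
position: [526.7, -327.9, 275.2]
ee_rot: [-3.141, -0.001, -0.002]
ft_force: [0.3, -0.4, 0.5]
finger_gap: 39.4
finger_force: 0.0
[381. 158.] 15 c [ 569.8  -441.46  104.07] mid [ 569.79 -441.99  100.77] top 109.99984969545919 yaw 115.9 sd [0.26 2.02] rect [1.1 6.7] 30.5
[305. 193.] 141 c [ 530.21 -355.94  110.99] mid [ 529.87 -355.98  102.84] top 115.00673318062404 yaw 116.1 sd [2.12 6.04] rect [ 6.6 18.8] 26.6
[248. 234.] 131 c [ 481.55 -291.67  104.95] mid [ 479.85 -291.46   99.86] top 109.33310574117745 yaw -160.1 sd [2.09 6.13] rect [19.2  7. ] 19.3
off [  3.1  28.  189.4] rot [ 0.   -0.   -0.47] alt [-0.   -0.    2.67] q6 0.9
```

View pics/rot1.png

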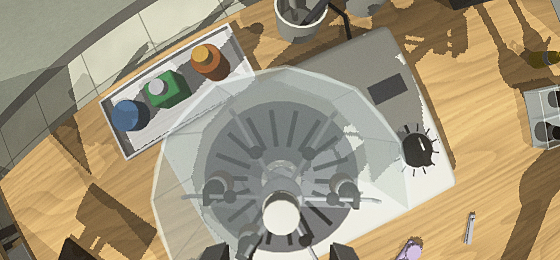

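The rack turned, with brushes on both sides (about (215,192) and (345,190)) and a free hook facing the front. Now brush B.

```bash
python3 -m handwheel '[{"offset":[1,10,40],"rotation":[0,0,-0.12],"grip":0.58},{"offset":[2,20,80],"rotation":[0,0,-0.24],"grip":0.58},{"offset":[3,28,110],"rotation":[0,0,-0.36],"grip":0.58},{"offset":[3,28,130],"rotation":[0,0,-0.47],"grip":0.58},{"offset":[3,28,130],"rotation":[0,0,-0.47],"grip":0.58},{"offset":[3,28,130],"rotation":[0,0,-0.47],"grip":0.58},{"offset":[3,28,130],"rotation":[0,0,-0.47],"grip":0.58}]';python3 - <<'E'
from h import *
go([530,-356,86],np.radians(27))
E
```

```text
t: 19.3
position: [530.2, -357.7, 146.7]
ee_rot: [3.138, -0.002, 0.465]
ft_force: [0.2, 0.3, 1.5]
finger_gap: 39.7
finger_force: 0.0
off [ 0.5 -1.9 60.7] rot [ 0.   -0.   -0.01] alt [-0.   -0.01  3.14] q6 0.4
```

```bash
python3 -m handwheel '[{"offset":[0.5,-1.5,30],"rotation":[0,0,0],"grip":0.58},{"offset":[0.5,-1.5,55],"rotation":[0,0,0],"grip":0.58},{"offset":[0.5,-1.5,61],"rotation":[0,0,0],"grip":0.58},{"offset":[0.5,-1.5,61],"rotation":[0,0,0],"grip":0.58},{"offset":[0.5,-1.5,61],"rotation":[0,0,0],"grip":0.9},{"offset":[0.5,-1.5,61],"rotation":[0,0,0],"grip":0.9},{"offset":[0.5,-1.5,61],"rotation":[0,0,0],"grip":0.9},{"offset":[0.5,-1.5,61],"rotation":[0,0,0],"grip":0.9}]'; python3 -m handwheel '[{"offset":[0,0,-15],"rotation":[0,0,0],"grip":0.9},{"offset":[0,0,-45],"rotation":[0,0,0],"grip":0.9},{"offset":[0,0,-80],"rotation":[0,0,0],"grip":0.9},{"offset":[0,0,-120],"rotation":[0,0,0],"grip":0.9},{"offset":[0,0,-160],"rotation":[0,0,0],"grip":0.9},{"offset":[0,0,-170],"rotation":[0,0,0],"grip":0.9},{"offset":[0,0,-170],"rotation":[0,0,0],"grip":0.9}]';python3 - <<'E'
from h import *
a=np.radians(182);p=np.array([614.5,234.8])+145*np.array([np.cos(a),np.sin(a)]);print(p)
go(np.append(p,250),np.radians(2))
E
```

```text
t: 20.1
position: [529.4, -356.7, 84.9]
ee_rot: [3.139, -0.001, 0.466]
ft_force: [-0.6, 0.4, 4.6]
finger_gap: 19.7
finger_force: 30.0
t: 20.8
position: [529.3, -356.6, 255.3]
ee_rot: [3.138, -0.002, 0.466]
ft_force: [-0.6, 0.1, -0.8]
finger_gap: 19.8
finger_force: 30.0
[469.59 229.74]
off [ 210.  -550.8    3.6] rot [ 0.   -0.    0.43] alt [ 0.    0.01 -2.71] q6 0.4
```

```bash
python3 -m handwheel '[{"offset":[8,-25,0],"rotation":[0,0,0],"grip":0.9},{"offset":[22,-65,0],"rotation":[0,0,0.05],"grip":0.9},{"offset":[36,-108,0],"rotation":[0,0,0.1],"grip":0.9},{"offset":[52,-150,0],"rotation":[0,0,0.15],"grip":0.9},{"offset":[68,-193,0],"rotation":[0,0,0.2],"grip":0.9},{"offset":[85,-235,0],"rotation":[0,0,0.25],"grip":0.9},{"offset":[102,-277,0],"rotation":[0,0,0.3],"grip":0.9},{"offset":[120,-320,0],"rotation":[0,0,0.35],"grip":0.9}]';  python3 - <<'E'
from h import *
go([469.6,229.7,245],np.radians(2))
E
```

```text
t: 21.6
position: [490.1, -14.4, 250.8]
ee_rot: [-3.14, 0.004, 0.113]
ft_force: [0.0, 0.6, -0.3]
finger_gap: 19.6
finger_force: 30.0
off [   7.2 -244.9    6.1] rot [-0.    0.01  0.08] alt [-0.01 -0.   -3.06] q6 1.29
```

```bash
python3 -m handwheel '[{"offset":[1,-40,0],"rotation":[0,0,0.02],"grip":0.9},{"offset":[2,-85,0],"rotation":[0,0,0.04],"grip":0.9},{"offset":[4,-130,0],"rotation":[0,0,0.06],"grip":0.9},{"offset":[5,-175,0],"rotation":[0,0,0.08],"grip":0.9},{"offset":[7,-215,5],"rotation":[0,0,0.08],"grip":0.9},{"offset":[7,-245,20],"rotation":[0,0,0.08],"grip":0.9},{"offset":[7,-245,50],"rotation":[0,0,0.08],"grip":0.9},{"offset":[7,-245,78],"rotation":[0,0,0.08],"grip":0.9}]'; python3 -m handwheel '[{"offset":[0,0,0],"rotation":[0,0,0],"grip":0.9},{"offset":[0,0,0],"rotation":[0,0,0],"grip":0.9},{"offset":[0,0,0],"rotation":[0,0,0],"grip":0.9},{"offset":[0,0,0],"rotation":[0,0,0],"grip":0.9}]'; python3 - <<'E'
from h import *
w=camera("wrist");hookline(w,vs=range(125,212,6));save("ins2",w["pixels"][60:310,200:360],2)
E
```

```text
t: 22.4
position: [468.8, 228.6, 172.0]
ee_rot: [3.14, 0.004, 0.038]
ft_force: [0.2, 0.5, -0.4]
finger_gap: 19.6
finger_force: 30.0
t: 22.8
position: [471.7, 227.9, 176.7]
ee_rot: [-3.141, -0.002, 0.035]
ft_force: [0.4, -0.8, 0.1]
finger_gap: 19.6
finger_force: 30.0
n 13 lateral at tcp -1.2 at x=25 -1.26 angle -0.002 wire top z 181.7 tcp [471.67 227.93 176.65] [-3.14 -0.    0.04]
```

View pics/ins2.png

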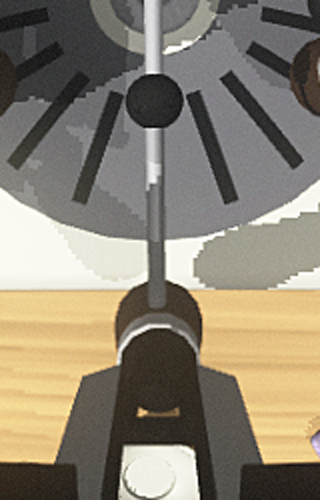

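The hook is nearly centred on the loop. I'll correct 1.2 mm sideways and 5 mm down, then go in.

```bash
python3 -m handwheel '[{"offset":[0,-1.2,5],"rotation":[0,0,0],"grip":0.9},{"offset":[5,-1.2,5],"rotation":[0,0,0],"grip":0.9},{"offset":[15,-1.2,5],"rotation":[0,0,0],"grip":0.9},{"offset":[26,-1.2,5],"rotation":[0,0,0],"grip":0.9},{"offset":[37,-1.2,5],"rotation":[0,0,0],"grip":0.9},{"offset":[48,-1.2,5],"rotation":[0,0,0],"grip":0.9},{"offset":[57,-1.2,5],"rotation":[0,0,0],"grip":0.9},{"offset":[57,-1.2,5],"rotation":[0,0,0],"grip":0.9}]'; python3 - <<'E'
from h import *
w=camera("wrist");hookline(w,vs=range(150,260,6));save("in2",w["pixels"][110:310,200:360],2)
E
```

```text
t: 23.65
position: [529.4, 231.1, 170.1]
ee_rot: [3.142, -0.001, 0.035]
ft_force: [-0.8, -0.2, -0.6]
finger_gap: 20.0
finger_force: 30.0
n 13 lateral at tcp 0.17 at x=25 -0.38 angle -0.022 wire top z 182.2 tcp [528.27 231.05 170.09] [3.14 0.   0.04]
```

View pics/in2.png

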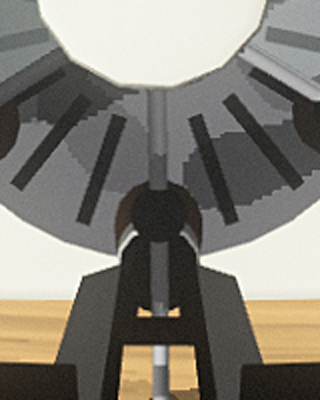

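The hook is through the loop. I'll lower and release.

```bash
python3 -m handwheel '[{"offset":[0,0,4],"rotation":[0,0,0],"grip":0.9},{"offset":[0,0,8],"rotation":[0,0,0],"grip":0.9},{"offset":[0,0,11],"rotation":[0,0,0],"grip":0.9},{"offset":[0,0,11],"rotation":[0,0,0],"grip":0.9},{"offset":[0,0,11],"rotation":[0,0,0],"grip":0.9},{"offset":[0,0,11],"rotation":[0,0,0],"grip":0.75},{"offset":[0,0,11],"rotation":[0,0,0],"grip":0.6},{"offset":[0,0,11],"rotation":[0,0,0],"grip":0.6}]';python3 -m handwheel '[{"offset":[0,0,0],"rotation":[0,0,0],"grip":0.58},{"offset":[0,0,-10],"rotation":[0,0,0],"grip":0.58},{"offset":[0,0,-25],"rotation":[0,0,0],"grip":0.58},{"offset":[0,0,-55],"rotation":[0,0,0],"grip":0.58},{"offset":[0,0,-95],"rotation":[0,0,0],"grip":0.58},{"offset":[0,0,-135],"rotation":[0,0,0],"grip":0.58},{"offset":[0,0,-160],"rotation":[0,0,0],"grip":0.58},{"offset":[0,0,-160],"rotation":[0,0,0],"grip":0.58}]'; python3 - <<'E'
from h import *
w=camera("wrist");save("rel2",w["pixels"][:270],1.2)
go([615,235,320],1.2)
E
```

```text
t: 24.5
position: [527.8, 231.2, 159.6]
ee_rot: [-3.142, -0.0, 0.036]
ft_force: [0.7, -0.2, 0.3]
finger_gap: 35.4
finger_force: 0.0
t: 25.3
position: [529.7, 231.8, 324.6]
ee_rot: [-3.139, -0.009, 0.036]
ft_force: [-0.4, -0.3, 0.3]
finger_gap: 39.5
finger_force: 0.0
off [86.5 -0.5  2.2] rot [ 0.   -0.01 -1.16] alt [-0.01 -0.    1.98] q6 1.83
```

View pics/rel2.png

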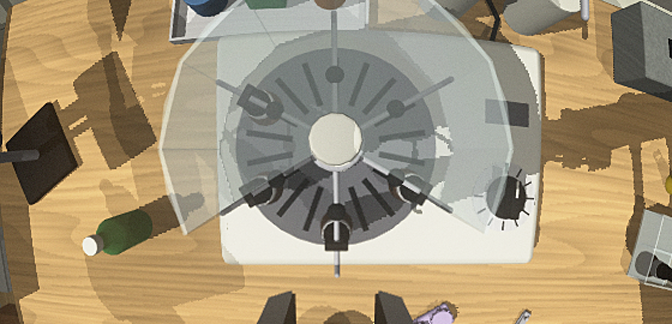

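Three brushes plus B now hang correctly, and the free hooks are at (335,20) and (450,80). I'll turn the rack about 110° to bring the latter to the front.

```bash
python3 -m handwheel '[{"offset":[20,0,0],"rotation":[0,0,-0.14],"grip":0.36},{"offset":[50,0,2],"rotation":[0,0,-0.28],"grip":0.36},{"offset":[80,0,2],"rotation":[0,0,-0.42],"grip":0.36},{"offset":[86,-0.5,2],"rotation":[0,0,-0.56],"grip":0.36},{"offset":[86,-0.5,2],"rotation":[0,0,-0.7],"grip":0.36},{"offset":[86,-0.5,2],"rotation":[0,0,-0.84],"grip":0.36},{"offset":[86,-0.5,2],"rotation":[0,0,-0.98],"grip":0.36},{"offset":[86,-0.5,2],"rotation":[0,0,-1.12],"grip":0.36}]';python3 -m handwheel '[{"offset":[0,0,0],"rotation":[0,0,-0.1],"grip":0.36},{"offset":[0,0,0],"rotation":[0,0,-0.2],"grip":0.36},{"offset":[0,0,0],"rotation":[0,0,-0.2],"grip":0.36},{"offset":[0,0,0],"rotation":[0,0,-0.2],"grip":0.36},{"offset":[0,0,0],"rotation":[0,0,-0.2],"grip":0.36}]'; python3 - <<'E'
from h import *
go([615,235,230],1.35)
E
```

```text
t: 26.15
position: [612.8, 234.5, 315.0]
ee_rot: [-3.138, 0.003, 1.162]
ft_force: [-1.0, 0.1, 0.3]
finger_gap: 60.1
finger_force: 0.0
t: 26.65
position: [613.4, 234.6, 316.6]
ee_rot: [-3.14, 0.001, 1.354]
ft_force: [-0.2, -0.4, -0.3]
finger_gap: 60.5
finger_force: 0.0
off [ 0.8  1.6 86.6] rot [-0.  0.  0.] alt [-0.   -0.   -3.14] q6 0.48
```

```bash
python3 -m handwheel '[{"offset":[1,1.5,40],"rotation":[0,0,0],"grip":0.36},{"offset":[1,1.5,75],"rotation":[0,0,0],"grip":0.36},{"offset":[1,1.5,86],"rotation":[0,0,0],"grip":0.36},{"offset":[1,1.5,86],"rotation":[0,0,0],"grip":0.36},{"offset":[1,1.5,86],"rotation":[0,0,0],"grip":0.8},{"offset":[1,1.5,86],"rotation":[0,0,0],"grip":0.8},{"offset":[1,1.5,86],"rotation":[0,0,0],"grip":0.8},{"offset":[1,1.5,86],"rotation":[0,0,0],"grip":0.8}]'; python3 -m handwheel '[{"offset":[0,0,0],"rotation":[0,0,0.02],"grip":0.8},{"offset":[0,0,0],"rotation":[0,0,0.07],"grip":0.8},{"offset":[0,0,0],"rotation":[0,0,0.13],"grip":0.8},{"offset":[0,0,0],"rotation":[0,0,0.19],"grip":0.8},{"offset":[0,0,0],"rotation":[0,0,0.25],"grip":0.8},{"offset":[0,0,0],"rotation":[0,0,0.31],"grip":0.8},{"offset":[0,0,0],"rotation":[0,0,0.37],"grip":0.8},{"offset":[0,0,0],"rotation":[0,0,0.43],"grip":0.8}]';  python3 -m handwheel '[{"offset":[0,0,0],"rotation":[0,0,0.06],"grip":0.8},{"offset":[0,0,0],"rotation":[0,0,0.12],"grip":0.8},{"offset":[0,0,0],"rotation":[0,0,0.18],"grip":0.8},{"offset":[0,0,0],"rotation":[0,0,0.24],"grip":0.8},{"offset":[0,0,0],"rotation":[0,0,0.3],"grip":0.8},{"offset":[0,0,0],"rotation":[0,0,0.36],"grip":0.8},{"offset":[0,0,0],"rotation":[0,0,0.42],"grip":0.8},{"offset":[0,0,0],"rotation":[0,0,0.48],"grip":0.8}]';  python3 -m handwheel '[{"offset":[0,0,0],"rotation":[0,0,0.06],"grip":0.8},{"offset":[0,0,0],"rotation":[0,0,0.12],"grip":0.8},{"offset":[0,0,0],"rotation":[0,0,0.18],"grip":0.8},{"offset":[0,0,0],"rotation":[0,0,0.24],"grip":0.8},{"offset":[0,0,0],"rotation":[0,0,0.3],"grip":0.8},{"offset":[0,0,0],"rotation":[0,0,0.36],"grip":0.8},{"offset":[0,0,0],"rotation":[0,0,0.42],"grip":0.8},{"offset":[0,0,0],"rotation":[0,0,0.48],"grip":0.8}]'
```

```text
t: 27.45
position: [614.8, 235.8, 232.9]
ee_rot: [-3.141, -0.001, 1.356]
ft_force: [-1.6, 0.7, 5.0]
finger_gap: 33.4
finger_force: 30.0
t: 28.25
position: [615.2, 235.7, 232.9]
ee_rot: [3.141, -0.001, 0.923]
ft_force: [-3.0, 0.3, 4.4]
finger_gap: 33.4
finger_force: 30.0
t: 29.05
position: [615.5, 235.3, 233.0]
ee_rot: [3.141, -0.002, 0.443]
ft_force: [-2.5, -1.5, 4.5]
finger_gap: 33.4
finger_force: 30.0
t: 29.85
position: [615.6, 234.8, 232.9]
ee_rot: [3.141, -0.002, -0.037]
ft_force: [-1.4, -1.6, 5.2]
finger_gap: 33.9
finger_force: 30.0
```

```bash
python3 -m handwheel '[{"offset":[0,0,0],"rotation":[0,0,0.06],"grip":0.8},{"offset":[0,0,0],"rotation":[0,0,0.12],"grip":0.8},{"offset":[0,0,0],"rotation":[0,0,0.18],"grip":0.8},{"offset":[0,0,0],"rotation":[0,0,0.24],"grip":0.8},{"offset":[0,0,0],"rotation":[0,0,0.3],"grip":0.8},{"offset":[0,0,0],"rotation":[0,0,0.36],"grip":0.8},{"offset":[0,0,0],"rotation":[0,0,0.42],"grip":0.8},{"offset":[0,0,0],"rotation":[0,0,0.48],"grip":0.8}]'; python3 -m handwheel '[{"offset":[0,0,0],"rotation":[0,0,0.02],"grip":0.8},{"offset":[0,0,0],"rotation":[0,0,0.02],"grip":0.8},{"offset":[0,0,0],"rotation":[0,0,0.02],"grip":0.5},{"offset":[0,0,0],"rotation":[0,0,0.02],"grip":0.36},{"offset":[0,0,0],"rotation":[0,0,0.02],"grip":0.36},{"offset":[0,0,-35],"rotation":[0,0,0.02],"grip":0.36},{"offset":[0,0,-75],"rotation":[0,0,0.02],"grip":0.36},{"offset":[0,0,-120],"rotation":[0,0,0.02],"grip":0.36}]';python3 - <<'E'
from h import *
go([525,-331,272],0)
E
```

```text
t: 30.65
position: [615.5, 234.4, 233.0]
ee_rot: [3.141, -0.002, -0.517]
ft_force: [-2.8, -2.8, 5.4]
finger_gap: 33.7
finger_force: 30.0
t: 31.45
position: [614.9, 235.3, 351.4]
ee_rot: [3.14, 0.002, -0.534]
ft_force: [0.7, 1.2, 0.6]
finger_gap: 60.3
finger_force: 0.0
off [211.2 533.   80. ] rot [ 0.    0.   -0.53] alt [ 0.   -0.    2.61] q6 2.37
```

```bash
python3 -m handwheel '[{"offset":[14,36,0],"rotation":[0,0,-0.1],"grip":0.36},{"offset":[30,78,0],"rotation":[0,0,-0.2],"grip":0.58},{"offset":[47,120,0],"rotation":[0,0,-0.3],"grip":0.58},{"offset":[64,163,0],"rotation":[0,0,-0.4],"grip":0.58},{"offset":[82,206,0],"rotation":[0,0,-0.5],"grip":0.58},{"offset":[99,250,0],"rotation":[0,0,-0.53],"grip":0.58},{"offset":[116,293,0],"rotation":[0,0,-0.53],"grip":0.58},{"offset":[133,336,0],"rotation":[0,0,-0.53],"grip":0.58}]'; python3 - <<'E'
from h import *
go([525,-331,272],0)
E
```

```text
t: 32.25
position: [558.3, -123.3, 351.3]
ee_rot: [3.141, -0.0, -0.004]
ft_force: [0.3, -0.6, -0.3]
finger_gap: 39.7
finger_force: 0.0
off [-32.4 207.9  79.3] rot [ 0. -0. -0.] alt [-0.   -0.    3.14] q6 1.24
```

```bash
python3 -m handwheel '[{"offset":[-8,48,18],"rotation":[0,0,0],"grip":0.58},{"offset":[-16,96,38],"rotation":[0,0,0],"grip":0.58},{"offset":[-24,144,57],"rotation":[0,0,0],"grip":0.58},{"offset":[-32,190,76],"rotation":[0,0,0],"grip":0.58},{"offset":[-32,208,79],"rotation":[0,0,0],"grip":0.58},{"offset":[-32,208,79],"rotation":[0,0,0],"grip":0.58},{"offset":[-32,208,79],"rotation":[0,0,0],"grip":0.58},{"offset":[-32,208,79],"rotation":[0,0,0],"grip":0.58}]'; python3 - <<'E'
from h import *
c=camera("wrist");brushes(c,wcloud(c),[380,650,-450,-200],90)
go([480,-291.5,81],np.radians(-70.5))
E
```

```text
t: 33.05
position: [526.4, -328.3, 273.1]
ee_rot: [-3.141, -0.001, -0.003]
ft_force: [-0.6, -0.5, 0.0]
finger_gap: 39.5
finger_force: 0.0
[380. 158.] 21 c [ 569.17 -440.77  103.62] mid [ 568.87 -441.72  100.06] top 109.47331151943649 yaw 125.4 sd [0.71 2.02] rect [2.6 6.6] 29.8
[247. 234.] 138 c [ 481.53 -291.77  105.04] mid [ 480.25 -291.67  100.28] top 109.28446668286333 yaw -158.4 sd [2.16 6.16] rect [19.3  7.1] 19.8
off [-46.8 -36.5 192.2] rot [-0.   -0.    1.23] alt [ 0.   -0.   -1.91] q6 0.9
```

```bash
python3 -m handwheel '[{"offset":[-12,-10,20],"rotation":[0,0,0.14],"grip":0.58},{"offset":[-24,-20,40],"rotation":[0,0,0.28],"grip":0.58},{"offset":[-36,-30,60],"rotation":[0,0,0.42],"grip":0.58},{"offset":[-47,-36,80],"rotation":[0,0,0.56],"grip":0.58},{"offset":[-47,-36,100],"rotation":[0,0,0.7],"grip":0.58},{"offset":[-47,-36,120],"rotation":[0,0,0.84],"grip":0.58},{"offset":[-47,-36,130],"rotation":[0,0,0.98],"grip":0.58},{"offset":[-47,-36,130],"rotation":[0,0,1.12],"grip":0.58}]';python3 -m handwheel '[{"offset":[0,0,0],"rotation":[0,0,0.11],"grip":0.58},{"offset":[0,0,0],"rotation":[0,0,0.11],"grip":0.58},{"offset":[0,0,0],"rotation":[0,0,0.11],"grip":0.58}]'; python3 - <<'E'
from h import *
go([480.2,-291.6,81],np.radians(-70.3))
E
```

```text
t: 33.9
position: [478.7, -291.1, 141.6]
ee_rot: [3.141, 0.002, -1.128]
ft_force: [-1.0, 0.7, -0.3]
finger_gap: 39.4
finger_force: 0.0
t: 34.2
position: [479.6, -292.4, 143.2]
ee_rot: [-3.141, -0.001, -1.23]
ft_force: [-0.2, -0.3, 0.1]
finger_gap: 39.5
finger_force: 0.0
off [-0.6 -0.8 62.2] rot [-0. -0. -0.] alt [-0.    0.    3.14] q6 2.13
```

```bash
python3 -m handwheel '[{"offset":[-0.5,-0.5,30],"rotation":[0,0,0],"grip":0.58},{"offset":[-0.5,-0.5,56],"rotation":[0,0,0],"grip":0.58},{"offset":[-0.5,-0.5,62],"rotation":[0,0,0],"grip":0.58},{"offset":[-0.5,-0.5,62],"rotation":[0,0,0],"grip":0.58},{"offset":[-0.5,-0.5,62],"rotation":[0,0,0],"grip":0.9},{"offset":[-0.5,-0.5,62],"rotation":[0,0,0],"grip":0.9},{"offset":[-0.5,-0.5,62],"rotation":[0,0,0],"grip":0.9},{"offset":[-0.5,-0.5,62],"rotation":[0,0,0],"grip":0.9}]'; python3 -m handwheel '[{"offset":[0,0,-15],"rotation":[0,0,0],"grip":0.9},{"offset":[0,0,-45],"rotation":[0,0,0],"grip":0.9},{"offset":[0,0,-80],"rotation":[0,0,0],"grip":0.9},{"offset":[0,0,-120],"rotation":[0,0,0],"grip":0.9},{"offset":[0,0,-160],"rotation":[0,0,0],"grip":0.9},{"offset":[0,0,-175],"rotation":[0,0,0],"grip":0.9},{"offset":[0,0,-175],"rotation":[0,0,0],"grip":0.9}]';python3 - <<'E'
from h import *
a=np.radians(193.6);p=np.array([614.5,234.8])+145*np.array([np.cos(a),np.sin(a)]);print(p)
go(np.append(p,250),np.radians(13.6))
E
```

```text
t: 35.0
position: [480.1, -293.2, 81.7]
ee_rot: [-3.14, -0.002, -1.234]
ft_force: [-0.3, 0.2, 4.0]
finger_gap: 19.4
finger_force: 30.0
t: 35.7
position: [480.5, -293.5, 258.6]
ee_rot: [-3.138, -0.006, -1.234]
ft_force: [-0.1, -0.3, -0.2]
finger_gap: 20.1
finger_force: 30.0
[473.57 200.7 ]
off [-468.8 -156.7    6.5] rot [ 0.   -0.01 -1.47] alt [-0.01 -0.    1.67] q6 2.13
```

```bash
python3 -m handwheel '[{"offset":[-20,-7,0],"rotation":[0,0,-0.1],"grip":0.9},{"offset":[-55,-18,0],"rotation":[0,0,-0.22],"grip":0.9},{"offset":[-92,-31,0],"rotation":[0,0,-0.35],"grip":0.9},{"offset":[-130,-43,0],"rotation":[0,0,-0.48],"grip":0.9},{"offset":[-168,-56,0],"rotation":[0,0,-0.61],"grip":0.9},{"offset":[-206,-69,0],"rotation":[0,0,-0.74],"grip":0.9},{"offset":[-244,-82,0],"rotation":[0,0,-0.87],"grip":0.9},{"offset":[-280,-94,0],"rotation":[0,0,-1.0],"grip":0.9}]';  python3 - <<'E'
from h import *
go([473.6,200.7,245],np.radians(13.6))
E
```

```text
t: 36.5
position: [474.2, 4.6, 253.7]
ee_rot: [3.141, 0.003, -0.229]
ft_force: [1.0, 0.4, -0.5]
finger_gap: 19.2
finger_force: 30.0
off [ -45.  -190.9    8.8] rot [-0.    0.   -0.47] alt [0.   0.   2.67] q6 1.66
```

```bash
python3 -m handwheel '[{"offset":[-10,-40,0],"rotation":[0,0,-0.1],"grip":0.9},{"offset":[-20,-80,0],"rotation":[0,0,-0.2],"grip":0.9},{"offset":[-30,-122,0],"rotation":[0,0,-0.3],"grip":0.9},{"offset":[-40,-162,5],"rotation":[0,0,-0.4],"grip":0.9},{"offset":[-45,-188,15],"rotation":[0,0,-0.47],"grip":0.9},{"offset":[-45,-191,40],"rotation":[0,0,-0.47],"grip":0.9},{"offset":[-45,-191,65],"rotation":[0,0,-0.47],"grip":0.9},{"offset":[-45,-191,81],"rotation":[0,0,-0.47],"grip":0.9}]'; python3 -m handwheel '[{"offset":[0,0,0],"rotation":[0,0,0],"grip":0.9},{"offset":[0,0,0],"rotation":[0,0,0],"grip":0.9},{"offset":[0,0,0],"rotation":[0,0,0],"grip":0.9},{"offset":[0,0,0],"rotation":[0,0,0],"grip":0.9}]'; python3 - <<'E'
from h import *
w=camera("wrist");hookline(w,vs=range(125,212,6));save("ins3",w["pixels"][60:310,200:360],2)
E
```

```text
t: 37.3
position: [473.7, 198.9, 170.8]
ee_rot: [3.141, 0.006, 0.237]
ft_force: [0.1, 0.2, -0.1]
finger_gap: 19.6
finger_force: 30.0
t: 37.7
position: [476.8, 199.0, 175.3]
ee_rot: [3.142, -0.002, 0.236]
ft_force: [0.1, 0.2, -0.5]
finger_gap: 19.2
finger_force: 30.0
n 13 lateral at tcp -1.47 at x=25 -1.63 angle -0.007 wire top z 181.8 tcp [476.68 199.03 175.31] [ 3.14 -0.    0.24]
```

View pics/ins3.png

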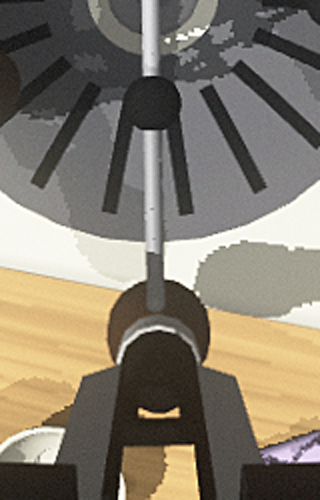

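Nearly aligned. I'll correct 1.5 mm sideways and 2.5 mm down, then insert.

```bash
python3 -m handwheel '[{"offset":[0,-1.6,2.5],"rotation":[0,0,0.005],"grip":0.9},{"offset":[5,-1.6,2.5],"rotation":[0,0,0.005],"grip":0.9},{"offset":[15,-1.7,2.5],"rotation":[0,0,0.005],"grip":0.9},{"offset":[26,-1.8,2.5],"rotation":[0,0,0.005],"grip":0.9},{"offset":[37,-1.8,2.5],"rotation":[0,0,0.005],"grip":0.9},{"offset":[48,-1.8,2.5],"rotation":[0,0,0.005],"grip":0.9},{"offset":[56,-1.8,2.5],"rotation":[0,0,0.005],"grip":0.9},{"offset":[56,-1.8,2.5],"rotation":[0,0,0.005],"grip":0.9}]'; python3 - <<'E'
from h import *
w=camera("wrist");hookline(w,vs=range(150,260,6));p=w["pixels"].astype(int)
# wire visible in front of loop (outer hook end, below the loop bar in the image)?
for v in range(250,312,6): print(v,w["range_z"][v,268:292:3].round(0))
E
```

```text
t: 38.55
position: [531.6, 214.0, 171.6]
ee_rot: [3.141, -0.0, 0.231]
ft_force: [0.2, 0.1, -0.3]
finger_gap: 19.7
finger_force: 30.0
n 11 lateral at tcp -0.24 at x=25 -0.69 angle -0.018 wire top z 182.2 tcp [530.55 213.87 171.57] [3.14 0.   0.23]
250 [199. 198. 200. 183. 183. 184. 200. 199.]
256 [191. 196. 197. 182. 184. 185. 197. 190.]
262 [181. 201. 201. 186. 184. 187. 201. 184.]
268 [176. 382. 380. 186. 186. 187. 383. 185.]
274 [169. 169. 170. 171. 168. 169. 169. 170.]
280 [170. 170. 170. 170. 171. 170. 170. 169.]
286 [388. 388. 387. 189. 189. 189. 388. 390.]
292 [391. 389. 391. 190. 188. 189. 392. 390.]
298 [392. 391. 393. 188. 185. 186. 393. 393.]
304 [395. 395. 397. 185. 183. 183. 394. 396.]
310 [398. 396. 396. 398. 182. 183. 398. 398.]
```

The depth shows the wire passing under the loop bar on both sides. I'll lower and release.

```bash
python3 -m handwheel '[{"offset":[0,0,4],"rotation":[0,0,0],"grip":0.9},{"offset":[0,0,8],"rotation":[0,0,0],"grip":0.9},{"offset":[0,0,11],"rotation":[0,0,0],"grip":0.9},{"offset":[0,0,11],"rotation":[0,0,0],"grip":0.9},{"offset":[0,0,11],"rotation":[0,0,0],"grip":0.9},{"offset":[0,0,11],"rotation":[0,0,0],"grip":0.75},{"offset":[0,0,11],"rotation":[0,0,0],"grip":0.6},{"offset":[0,0,11],"rotation":[0,0,0],"grip":0.6}]';python3 -m handwheel '[{"offset":[0,0,0],"rotation":[0,0,0],"grip":0.58},{"offset":[0,0,-10],"rotation":[0,0,0],"grip":0.58},{"offset":[0,0,-25],"rotation":[0,0,0],"grip":0.58},{"offset":[0,0,-55],"rotation":[0,0,0],"grip":0.58},{"offset":[0,0,-95],"rotation":[0,0,0],"grip":0.58},{"offset":[0,0,-135],"rotation":[0,0,0],"grip":0.58},{"offset":[0,0,-160],"rotation":[0,0,0],"grip":0.58},{"offset":[0,0,-160],"rotation":[0,0,0],"grip":0.58}]'; python3 - <<'E'
from h import *
w=camera("wrist");save("rel3",w["pixels"][:270],1.2)
go([540,24,230],0.2)
E
```

```text
t: 39.4
position: [530.3, 213.9, 160.9]
ee_rot: [3.142, -0.0, 0.231]
ft_force: [-1.2, 0.2, -0.2]
finger_gap: 35.6
finger_force: 0.0
t: 40.2
position: [532.1, 214.4, 326.0]
ee_rot: [-3.141, -0.01, 0.231]
ft_force: [-0.6, 0.3, -0.1]
finger_gap: 39.3
finger_force: 0.0
off [-35.1 187.1  93.1] rot [-0.   -0.01  0.03] alt [ 0.01 -0.   -3.11] q6 1.6
```

View pics/rel3.png

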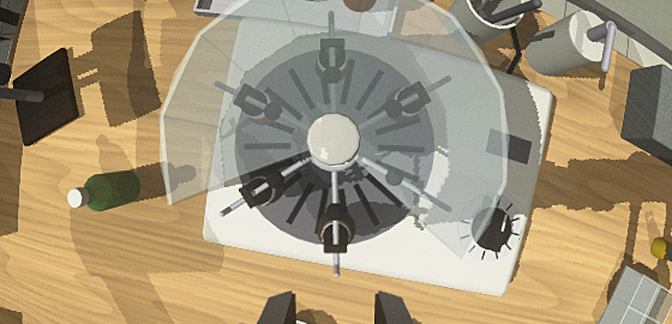

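All three brushes hang: C at the front (338,235), with five on the rack and one hook free.

For the dial, the gripper body would hit the hood wall if it stayed across the bar the whole way. So I'll turn it in two grips:
1. End-on, from 0 to about 55°.
2. Across the bar, with the tool leaning away from the hood.

```bash
python3 -m handwheel '[{"offset":[0,25,0],"rotation":[0,0,-0.14],"grip":0.3},{"offset":[-2,60,0],"rotation":[0,0,-0.28],"grip":0.2},{"offset":[-4,100,0],"rotation":[0,0,-0.42],"grip":0.2},{"offset":[-6,140,0],"rotation":[0,0,-0.56],"grip":0.2},{"offset":[-8,170,20],"rotation":[0,0,-0.7],"grip":0.2},{"offset":[-9,190,40],"rotation":[0,0,-0.84],"grip":0.2},{"offset":[-9,193,60],"rotation":[0,0,-0.98],"grip":0.2},{"offset":[-9,193,80],"rotation":[0,0,-1.12],"grip":0.2}]';python3 -m handwheel '[{"offset":[0,0,0],"rotation":[0,0,-0.12],"grip":0.2},{"offset":[0,0,0],"rotation":[0,0,-0.25],"grip":0.2},{"offset":[0,0,0],"rotation":[0,0,-0.25],"grip":0.2},{"offset":[0,0,0],"rotation":[0,0,-0.25],"grip":0.2},{"offset":[0,0,0],"rotation":[0,0,-0.25],"grip":0.2}]'; cat >> h.py <<'E'
def dial(w):
    X=wcloud(w);p=w["pixels"].astype(int)
    m=((w["range_z"]>0)&(p.max(-1)<80)&(X[...,2]>76)&(X[...,2]<95)&(np.hypot(X[...,0]-567.5,X[...,1]-23.5)<32))
    q=X[m];print("bar",len(q),cv2.minAreaRect(q[:,:2].astype(np.float32)),q[:,2].max())
E
python3 - <<'E'
from h import *
w=camera("wrist");dial(w);save("dial0",w["pixels"]);go([567.5,23.5,64],1.60)
E
```

```text
t: 41.05
position: [564.4, 22.7, 238.1]
ee_rot: [-3.138, 0.001, 1.355]
ft_force: [0.1, 0.8, 0.8]
finger_gap: 74.8
finger_force: 0.0
t: 41.55
position: [565.2, 23.9, 240.4]
ee_rot: [-3.141, -0.0, 1.599]
ft_force: [-0.0, -0.7, -1.4]
finger_gap: 75.5
finger_force: 0.0
bar 459 ((566.656494140625, 23.20248794555664), (45.61727523803711, 12.53456974029541), 2.4378104209899902) 88.6844061359005
off [ -0.5   2.2 176.6] rot [-0.  0. -0.] alt [0.   0.   3.14] q6 -0.11
```

```bash
python3 -m handwheel '[{"offset":[-0.5,1.5,45],"rotation":[0,0,-0.01],"grip":0.2},{"offset":[-0.5,1.5,90],"rotation":[0,0,-0.01],"grip":0.2},{"offset":[-0.5,1.5,130],"rotation":[0,0,-0.01],"grip":0.2},{"offset":[-0.5,1.5,160],"rotation":[0,0,-0.01],"grip":0.2},{"offset":[-0.5,1.5,175],"rotation":[0,0,-0.01],"grip":0.2},{"offset":[-0.5,1.5,175],"rotation":[0,0,-0.01],"grip":0.2},{"offset":[-0.5,1.5,175],"rotation":[0,0,-0.01],"grip":0.2}]';python3 -m handwheel '[{"offset":[0,0,0],"rotation":[0,0,0],"grip":0.4},{"offset":[0,0,0],"rotation":[0,0,0],"grip":0.7},{"offset":[0,0,0],"rotation":[0,0,0],"grip":0.7},{"offset":[0,0,0],"rotation":[0,0,0],"grip":0.7}]'
```

```text
t: 42.3
position: [567.5, 23.4, 66.3]
ee_rot: [3.141, 0.0, 1.61]
ft_force: [0.1, 0.6, 0.2]
finger_gap: 74.9
finger_force: 0.0
t: 42.7
position: [567.3, 23.4, 66.6]
ee_rot: [3.14, 0.0, 1.611]
ft_force: [-0.2, 0.6, 0.2]
finger_gap: 47.0
finger_force: 0.0
```

```bash
python3 -m handwheel '[{"offset":[0,0,0],"rotation":[0,0,0],"grip":0.7},{"offset":[0,0,0],"rotation":[0,0,0],"grip":0.7},{"offset":[0,0,0],"rotation":[0,0,0.08],"grip":0.7},{"offset":[0,0,0],"rotation":[0,0,0.18],"grip":0.7},{"offset":[0,0,0],"rotation":[0,0,0.28],"grip":0.7},{"offset":[0,0,0],"rotation":[0,0,0.38],"grip":0.7},{"offset":[0,0,0],"rotation":[0,0,0.48],"grip":0.7},{"offset":[0,0,0],"rotation":[0,0,0.58],"grip":0.7}]'; python3 -m handwheel '[{"offset":[0,0,0],"rotation":[0,0,0.1],"grip":0.7},{"offset":[0,0,0],"rotation":[0,0,0.2],"grip":0.7},{"offset":[0,0,0],"rotation":[0,0,0.3],"grip":0.7},{"offset":[0,0,0],"rotation":[0,0,0.38],"grip":0.7},{"offset":[0,0,0],"rotation":[0,0,0.38],"grip":0.7},{"offset":[0,0,0],"rotation":[0,0,0.38],"grip":0.7}]'
```

```text
t: 43.5
position: [567.6, 23.3, 66.6]
ee_rot: [3.14, -0.001, 1.027]
ft_force: [0.4, -0.5, 3.2]
finger_gap: 45.7
finger_force: 30.0
t: 44.1
position: [567.7, 23.3, 66.5]
ee_rot: [3.14, -0.001, 0.652]
ft_force: [0.4, -0.4, 5.9]
finger_gap: 46.1
finger_force: 30.0
```

Release, rise, and check the bar angle (it should be 60° clockwise).

```bash
python3 -m handwheel '[{"offset":[0,0,0],"rotation":[0,0,0],"grip":0.4},{"offset":[0,0,0],"rotation":[0,0,0],"grip":0.25},{"offset":[0,0,0],"rotation":[0,0,0],"grip":0.25},{"offset":[0,0,-40],"rotation":[0,0,0],"grip":0.25},{"offset":[0,0,-80],"rotation":[0,0,0],"grip":0.4},{"offset":[0,0,-125],"rotation":[0,0,0],"grip":0.5},{"offset":[0,0,-165],"rotation":[0,0,0],"grip":0.6},{"offset":[0,0,-165],"rotation":[0,0,0],"grip":0.6}]'; python3 - <<'E'
from h import *
w=camera("wrist");dial(w)
go([567,23.3,230],np.radians(122.4));print(sense()["ee_rot"])
E
```

```text
t: 44.9
position: [570.4, 23.3, 236.9]
ee_rot: [3.134, -0.009, 0.651]
ft_force: [1.0, -0.7, 0.5]
finger_gap: 42.2
finger_force: 0.0
bar 477 ((566.8140258789062, 23.61308479309082), (12.653219223022461, 45.83354568481445), 31.46613121032715) 88.77685490335423
off [-1.4 -0.9  3.7] rot [ 0.01 -0.   -1.49] alt [-0.   -0.01  1.66] q6 0.84
[ 3.14 -0.    0.65]
```

The bar turned about 60°, to the second click. Now I'll rotate for the crosswise grip, then lean the tool.

```bash
python3 -m handwheel '[{"offset":[-1,-1,0],"rotation":[0,0,-0.14],"grip":0.6},{"offset":[-1,-1,0],"rotation":[0,0,-0.28],"grip":0.6},{"offset":[-1,-1,0],"rotation":[0,0,-0.42],"grip":0.6},{"offset":[-1,-1,0],"rotation":[0,0,-0.56],"grip":0.6},{"offset":[-1,-1,0],"rotation":[0,0,-0.7],"grip":0.6},{"offset":[-1,-1,0],"rotation":[0,0,-0.84],"grip":0.6},{"offset":[-1,-1,0],"rotation":[0,0,-0.98],"grip":0.6},{"offset":[-1,-1,0],"rotation":[0,0,-1.12],"grip":0.6}]'; python3 -m handwheel '[{"offset":[0,0,0],"rotation":[0,0,-0.14],"grip":0.6},{"offset":[0,0,0],"rotation":[0,0,-0.28],"grip":0.6},{"offset":[0,0,0],"rotation":[0,0,-0.36],"grip":0.6},{"offset":[0,0,0],"rotation":[0,0,-0.36],"grip":0.6},{"offset":[0,0,0],"rotation":[0,0,-0.36],"grip":0.6}]'; python3 -m handwheel '[{"offset":[0,0,0],"rotation":[0,0.1,0],"grip":0.6},{"offset":[0,0,0],"rotation":[0,0.2,0],"grip":0.6},{"offset":[0,0,0],"rotation":[0,0.28,0],"grip":0.6},{"offset":[0,0,0],"rotation":[0,0.28,0],"grip":0.6},{"offset":[0,0,0],"rotation":[0,0.28,0],"grip":0.6}]'; cat >> h.py <<'E'
def rel(p,up=None):
    s=sense();R=Rt(s);print("off",R.inv().apply(np.array(p)-s["position"]).round(1),"world z in tool",R.inv().apply([0,0,1]).round(3),"tool x,y,z in world\n",R.as_matrix().T.round(3),"q",s["qpos"])
E
python3 - <<'E'
from h import *
rel([567,23.4,66]);dial(camera("wrist"))
y=Rt().apply([0,1,0]);print("y az",np.degrees(np.arctan2(y[1],y[0])))
E
```

```text
t: 45.75
position: [564.3, 23.8, 228.6]
ee_rot: [-3.137, -0.001, 1.777]
ft_force: [-0.3, -0.4, -0.5]
finger_gap: 37.9
finger_force: 0.0
t: 46.25
position: [564.8, 23.7, 229.5]
ee_rot: [-3.139, -0.002, 2.129]
ft_force: [0.0, 0.2, 0.2]
finger_gap: 37.5
finger_force: 0.0
t: 46.75
position: [565.4, 23.4, 230.1]
ee_rot: [-3.14, -0.28, 2.129]
ft_force: [0.1, 0.8, -0.1]
finger_gap: 37.6
finger_force: 0.0
off [-46.1   1.6 157.5] world z in tool [ 0.28 -0.   -0.96] tool x,y,z in world
 [[-0.51  0.81  0.28]
 [ 0.85  0.53 -0.  ]
 [-0.15  0.23 -0.96]] q [-0.22  0.35  1.37  0.2   1.62 -0.79]
bar 403 ((567.3359985351562, 22.996253967285156), (11.543588638305664, 44.31928634643555), 31.985998153686523) 88.56842975279861
y az 32.05973776558143
```

```bash
python3 -m handwheel '[{"offset":[-11,1.5,39],"rotation":[0,0,0],"grip":0.6},{"offset":[-22.5,1.5,78],"rotation":[0,0,0],"grip":0.6},{"offset":[-34,1.5,117],"rotation":[0,0,0],"grip":0.6},{"offset":[-42,1.5,145],"rotation":[0,0,0],"grip":0.6},{"offset":[-46,1.5,157],"rotation":[0,0,0],"grip":0.6},{"offset":[-46,1.5,157],"rotation":[0,0,0],"grip":0.6},{"offset":[-46,1.5,157],"rotation":[0,0,0],"grip":0.6}]';python3 -m handwheel '[{"offset":[0,0,0],"rotation":[0,0,0],"grip":0.95},{"offset":[0,0,0],"rotation":[0,0,0],"grip":0.95},{"offset":[0,0,0],"rotation":[0,0,0],"grip":0.95},{"offset":[0,0,0],"rotation":[0,0,0],"grip":0.95},{"offset":[0,0,0],"rotation":[0,0,0],"grip":0.95}]'
```

```text
t: 47.5
position: [568.2, 24.1, 68.8]
ee_rot: [3.14, -0.278, 2.132]
ft_force: [0.1, -0.3, 0.5]
finger_gap: 37.7
finger_force: 0.0
t: 48.0
position: [567.4, 23.3, 68.1]
ee_rot: [-3.142, -0.279, 2.131]
ft_force: [-1.5, -1.5, 4.9]
finger_gap: 11.6
finger_force: 30.0
```

```bash
python3 -m handwheel '[{"offset":[0,0,0],"rotation":[-0.028,0,0.096],"grip":0.95},{"offset":[0,0,0],"rotation":[-0.056,0,0.192],"grip":0.95},{"offset":[0,0,0],"rotation":[-0.083,0,0.288],"grip":0.95},{"offset":[0,0,0],"rotation":[-0.111,0,0.384],"grip":0.95},{"offset":[0,0,0],"rotation":[-0.139,0,0.481],"grip":0.95},{"offset":[0,0,0],"rotation":[-0.167,0,0.577],"grip":0.95},{"offset":[0,0,0],"rotation":[-0.195,0,0.673],"grip":0.95},{"offset":[0,0,0],"rotation":[-0.222,0,0.769],"grip":0.95}]'; python3 -m handwheel '[{"offset":[0,0,0],"rotation":[-0.028,0,0.096],"grip":0.95},{"offset":[0,0,0],"rotation":[-0.056,0,0.192],"grip":0.95},{"offset":[0,0,0],"rotation":[-0.083,0,0.288],"grip":0.95},{"offset":[0,0,0],"rotation":[-0.111,0,0.384],"grip":0.95},{"offset":[0,0,0],"rotation":[-0.139,0,0.481],"grip":0.95},{"offset":[0,0,0],"rotation":[-0.167,0,0.577],"grip":0.95},{"offset":[0,0,0],"rotation":[-0.195,0,0.673],"grip":0.95},{"offset":[0,0,0],"rotation":[-0.215,0,0.742],"grip":0.95}]';python3 -m handwheel '[{"offset":[0,0,0],"rotation":[0,0,0],"grip":0.95},{"offset":[0,0,0],"rotation":[0,0,0],"grip":0.95}]'; python3 - <<'E'
from h import *
y=Rt().apply([0,1,0]);print("y az",np.degrees(np.arctan2(y[1],y[0])));rel([567,23.4,230])
E
```

```text
t: 48.8
position: [567.5, 23.3, 68.1]
ee_rot: [3.14, -0.28, 1.327]
ft_force: [-0.5, -0.6, 4.9]
finger_gap: 11.8
finger_force: 30.0
t: 49.6
position: [567.7, 23.2, 68.1]
ee_rot: [3.138, -0.282, 0.555]
ft_force: [-2.2, -2.5, 3.9]
finger_gap: 11.9
finger_force: 30.0
t: 49.8
position: [567.7, 23.2, 68.1]
ee_rot: [3.138, -0.282, 0.561]
ft_force: [-2.1, -3.8, 6.9]
finger_gap: 11.9
finger_force: 30.0
y az -57.917500162684796
off [  44.6    0.  -155.7] world z in tool [ 0.28  0.   -0.96] tool x,y,z in world
 [[ 0.81  0.51  0.28]
 [ 0.53 -0.85  0.  ]
 [ 0.24  0.14 -0.96]] q [-0.22  0.27  1.94  0.29  0.74  0.6 ]
```

```bash
python3 -m handwheel '[{"offset":[0,0,0],"rotation":[0,0,0],"grip":0.8},{"offset":[0,0,0],"rotation":[0,0,0],"grip":0.6},{"offset":[0,0,0],"rotation":[0,0,0],"grip":0.6},{"offset":[9,0,-31],"rotation":[0,0,0],"grip":0.6},{"offset":[20,0,-70],"rotation":[0,0,0],"grip":0.6},{"offset":[33,0,-115],"rotation":[0,0,0],"grip":0.6},{"offset":[45,0,-156],"rotation":[0,0,0],"grip":0.6},{"offset":[45,0,-156],"rotation":[0,0,0],"grip":0.6}]'; python3 -m handwheel '[{"offset":[-10,0,-20],"rotation":[0,-0.1,0],"grip":0.6},{"offset":[-40,0,-35],"rotation":[0,-0.2,0],"grip":0.6},{"offset":[-70,0,-45],"rotation":[0,-0.28,0],"grip":0.6},{"offset":[-100,0,-55],"rotation":[0,-0.28,0],"grip":0.6},{"offset":[-100,0,-55],"rotation":[0,-0.28,0],"grip":0.6},{"offset":[-100,0,-55],"rotation":[0,-0.28,0],"grip":0.6}]'; python3 - <<'E'
from h import *
w=camera("wrist");S=camera("scene");D=camera("side");dial(w);dial
f=lambda im,u,v,ww,h,W,H:cv2.resize(im["pixels"][v:v+h,u:u+ww],(W,H),interpolation=cv2.INTER_CUBIC)
save("final",np.vstack([np.hstack([f(w,0,0,560,300,480,300),f(D,230,90,107,100,320,300)]),f(S,100,150,360,135,800,300)]))
E
```

```text
t: 50.6
position: [571.4, 23.5, 236.8]
ee_rot: [3.131, -0.292, 0.561]
ft_force: [2.0, -0.2, 0.5]
finger_gap: 37.7
finger_force: 0.0
t: 51.2
position: [472.4, -34.7, 254.0]
ee_rot: [3.141, -0.001, 0.557]
ft_force: [0.3, 0.1, -0.1]
finger_gap: 37.0
finger_force: 0.0
bar 398 ((567.0909423828125, 23.212594985961914), (45.85277557373047, 10.60882568359375), 31.964052200317383) 88.37900286280403
```

View pics/final.png

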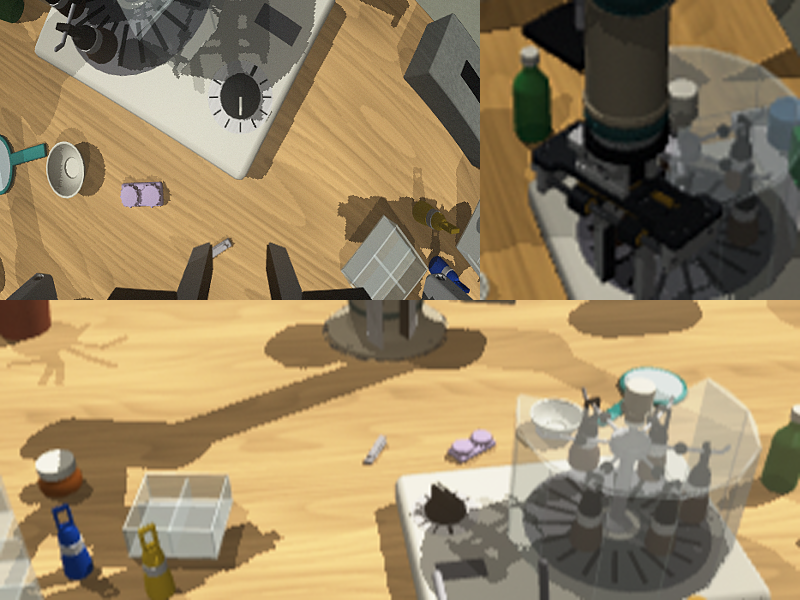

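The caddy is empty, five brushes hang, the dial bar reads 32° (150° clockwise, the fifth click), and the bystanders haven't moved. I'm handing it in.

```bash
python3 -c "
from workcell import *
print(job_done())"
```

```text
the job is handed in; nothing more can be done
None
```

All three washed brushes hang on their own hooks next to the two that were already there, the drier's timer dial is on the fifth click, and the job is handed in at about 51 s of the 210 s allowed; no verdict was returned.

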